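# Load mortar bars into the curing box

## Task

Lift the paddle latch to free the curing box's lid and swing the lid open. Stack all the mortar bars inside, crosswise in level layers of two bars set well apart, between the four corner posts, the first layer lying across the two floor battens and each next layer square across the one below; an odd last bar lies alone on top. Then shut the lid fully so that the latch catches, leaving the rock and the jars where they stand.

Things in the scene. Friction and masses are not known exactly. Their poses are not given: they have to be found in the camera images.
- box: lower half of a grey curing box, fixed: 248 x 248 mm, rim 76 mm high, walls 12 mm. Origin: centre of underside, z up. Its +y side is the latch side, towards the bars; the lid hinge runs along x on its -y side. On the floor two white battens (20 mm wide, along y, at x = -50, +50 mm), tops at z = 24, and four 8 mm steel corner posts at x, y = +-76 mm, tops at z = 94.
- stack_base (a point): centre of the box at batten-top height; axes of the box. Layers 1 and 3 lie along x (across the battens), layer 2 along y, bar centres 12.5, 37.5, 62.5 mm above this point. Both bars of a layer are centred lengthwise, centre lines about 45 mm to either side (65 mm of air between). A lone bar in layer 3 may lie anywhere between.
- lid (a joint): lid angle, rad: 0 shut, grows as it swings up and over to the box's -y side, stop 2.0. Grey shell 248 x 248 mm, 44 mm deep, top at 120 mm when shut. Stiff hinge: it stays where left; about 8 N at the paddle raises it, 4 to 5 N at its free edge push it over. A hidden spring pawl locks it shut; pushed fully down with about 5 N near its free edge it snaps shut by itself.
- lid_hinge (a point): on the hinge line, mid width: 76 mm above the bench at the box's outer -y face. x: hinge axis (along the box's x); y: from the hinge across the lid to its free edge, turns with the lid (straight up at 1.57 rad); z: out of the lid's top.
- lid_edge (a point): middle of the top edge on the lid's free (latch) side: 248 mm along y and 44 mm along z from lid_hinge. Axes as lid_hinge.
- paddle (a joint): latch paddle angle, rad: 0 flat, grows as its free end is lifted, stop 0.75. Takes 3 to 7 N at the grip; springs back when let go. From 0.5 rad the pawl is clear and the lid can be swung up by the lifted paddle. The paddle's pivot line is 190 mm along y and 54 mm along z from lid_hinge.
- paddle_grip (a point): grip point in the paddle, midway between its sides: 54 mm from the pivot along the paddle, 7 mm above it. Steel channel 56 mm wide (along x), 72 long, 18 thick, 6 to 24 mm above the shut lid's top, free end 14 mm out over the lid's edge. Sides flat and clear: pinch across from above; it can turn between the fingers. x: along the pivot; y: to the free end; z: out of its top.
- pawl (a joint): slide of the hidden pawl under the lid, m: 0 fully out (when the lid is shut: under a keeper 8 mm out from the +y wall), about 0.009 with the paddle fully lifted, clear of the keeper above 0.006. A steel tongue 30 mm wide at mid width, 214 to 234 mm from the hinge line, hanging 31 mm below the lid's rim.
- rock: rough pale rock specimen, about 105 x 75 x 60 mm, bystander, origin at the centre of its underside
- jar_a: glass jar of aggregate with a brass cap, 60 mm across, 85 mm high, bystander, origin at the centre of its underside
- jar_b: glass jar of aggregate with a brass cap, 56 mm across, 78 mm high, bystander, origin at the centre of its underside
- bar1: mortar bar, plain grey, 160 x 25 x 25 mm, 0.22 kg, 6 mm steel studs stand 4 mm out of its ends. Origin at its centre, x along its length. May be absent. Starts flat on a 6 mm dark steel plate, centre 18.5 mm above the bench, in the row of up to four nearer the box, 62 mm apart.
- bar2: mortar bar, plain grey, 160 x 25 x 25 mm, 0.22 kg, 6 mm steel studs stand 4 mm out of its ends. Origin at its centre, x along its length. May be absent. Starts flat on a 6 mm dark steel plate, centre 18.5 mm above the bench, in the row of up to four nearer the box, 62 mm apart.
- bar3: mortar bar, plain grey, 160 x 25 x 25 mm, 0.22 kg, 6 mm steel studs stand 4 mm out of its ends. Origin at its centre, x along its length. May be absent. Starts flat on a 6 mm dark steel plate, centre 18.5 mm above the bench, in the row of up to four nearer the box, 62 mm apart.
- bar4: mortar bar, plain grey, 160 x 25 x 25 mm, 0.22 kg, 6 mm steel studs stand 4 mm out of its ends. Origin at its centre, x along its length. May be absent. Starts flat on a 6 mm dark steel plate, centre 18.5 mm above the bench, in the row of up to four nearer the box, 62 mm apart.
- bar5: mortar bar, plain grey, 160 x 25 x 25 mm, 0.22 kg, 6 mm steel studs stand 4 mm out of its ends. Origin at its centre, x along its length. May be absent. Starts flat on a 6 mm dark steel plate, centre 18.5 mm above the bench, apart from the row, further left.
- bar6: mortar bar, plain grey, 160 x 25 x 25 mm, 0.22 kg, 6 mm steel studs stand 4 mm out of its ends. Origin at its centre, x along its length. May be absent. Starts flat on a 6 mm dark steel plate, centre 18.5 mm above the bench, apart from the row, further left.
Mind the look-alikes: they are no part of the job. What is shaped like the bar4 but red is not meant.

How it is judged:
By the outcome, as a careful person would: the job done as asked, in the order asked, and still so for the second after the job is handed in, with the robot touching nothing.
Of bar1, bar2, bar3, bar4, bar5, bar6 only 4 to 6 are there at a start; the rules pass over those that are not, and their reading is None.
At some moment in a run one of bar5, bar6 may be knocked a few centimetres aside while the robot is not near it.
Once in a run the grip may slacken for a moment while it holds something.
It also fails if it takes over 210 s, if anything falls off the work surface, if the arm or the gripper's body presses on something with over 40 N, if the wrist force passes 120 N, or if a joint passes its speed limit or range.

## Robot

A 6-joint arm with a two-finger parallel gripper is mounted at the origin on the work surface. World frame = base frame: x ahead of the robot, y to its left, z up, the work surface at z = 0. Lengths are in m, angles in rad, forces in N, time in s.
With the tool pointing down it reaches from about 0.325 to 0.775 m from the base axis. Payload 5.5 kg.
Tool frame: the origin (TCP) lies between the finger pads; the fingertips stand robot.nose_length ahead of it and the grasp point (between the pads) lies 11 mm behind it (robot.nose_length is the distance from the TCP to the fingertips, in m); z points along the fingers, y is the line along which they close (so a half turn about z gives the same grasp; the last joint's range is limited). The gripper opens to 85 mm and grips with 20 to 120 N. Pads are 22 mm wide; open, the fingers measure 114 mm over their backs; the gripper's body (76 mm by 85 mm) begins 54 mm behind the grasp point. The pads swing forward as they close: fully open they stand 13 mm farther back than shut.
Start: joints at [1.087, 0.091, 1.231, -0, 1.82, -0.057], TCP at [0.248, 0.546, 0.239] pointing down, gripper open.
Joint ranges: [-2.87, 2.87], [-0.86, 2.18], [0.17, 2.46], [-1.51, 4.65], [0.06, 2.69], [-2.65, 2.65]. Speed limits (rad/s): [2.57, 2.57, 3.01, 3.14, 3.14, 3.14].

## Interface

Orientations are given as a unit quaternion [w, x, y, z].
In Python, from workcell import state, imaging, close_job, robot gives the robot as it stands.
- The arm moves only by the tool servo_tool, never from a script. Its argument "steps" is a list of rows, each a list of 7 numbers: the shift along the tool's x, y, z scaled (see below), then the turn, a rotation vector about the tool's x, y, z scaled (see below), then the closure, from 0 (fully open) to 1 (shut). In form: [[x, y, z, rx, ry, rz, grip], ...]. A call has 1 to 10 rows; each row is the pose to reach, as a shift and turn from the pose commanded when the call began, along the tool's axes at that moment; what a row does not reach only later rows make up. The controller multiplies each number of a shift by 0.2 m and each number of a turn by 90 degrees. A row lasts 1/10 s, in which the tool goes at most 50 mm and 8.59 degrees, less where a joint would pass 70% of its speed; a pose out of reach is approached as far as the arm can. A call with a number of a shift or a turn outside -1 to 1 is refused whole. A call with a gripper value outside its range is refused whole. The fingers move at their own pace and stop on an object; "force" is the grip in N (left out, the last holds). Time passes only in rows, so rows that repeat a pose let the fingers close. It gives the time, the measured TCP pose, the force, the opening and the grip force at its end, in the units of the state.
- state(): the state, without advancing time (a new reading comes with each control period).
- imaging.read_camera(name): name is "side" or "top" or "wrist"; returns a dict with "color" (420x560x3 uint8, red, green, blue), "depth" (420x560 float32, m along the optical axis (not along the pixel's ray), 0 where there is no reading), "K" (3x3 intrinsics, pixels), "R" (3x3) and "t" (3): a world point X has camera coordinates R X + t. Camera axes: x right, y down, z forward; pixel columns grow to the right and rows downward; lengths in m; the calibration is good to about 2 mm. A picture is of the moment at which its call begins.
- close_job(): hands the job in; it is judged then, once.
Trained networks look in a picture, given as the dict that the camera call returned (one of the last four; its "shot" number tells which), for a name from the list of things; names that differ only in an ending like _2 or _b are one class to them, and where a whole thing is asked for, a point or a joint stands for the part that bears it (a point fixed in the world has none). Each returns a list of dicts, best first, with "conf" (0 to 1); they miss things now and then, are a little off and sometimes report something else, mostly with a low value. They report only what shows in the picture. A call takes as long as a camera call. They do not tell look-alikes from the thing itself.
- imaging.outline_of(picture, name): "mask" (420x560 bool, what is visible of it) and "at" ([column, row] in pixels, amid what is visible of it).
The state is a dict: "time": time; "qpos": joint angles; "joint_velocities": joint speeds; "effort": joint torques, N m; "tcp_pos": TCP position; "eef_rot": TCP orientation; "force": force on the tool from outside, world axes, zero at the start; "moment": the same for the moment, N m; "opening": opening from 0.0 (shut) to 1.0 (fully open); "grasp_force": force on a finger pad.
Only numpy, scipy, OpenCV 4.12 (cv2) and the standard library are available. Lean on these libraries where they do the work, as an engineer would, in place of code of your own. Each camera call takes 0.05 s, during which the arm holds its last target. There are 200 camera calls.

## Working session

There is one attempt and no reset: what is moved stays moved. The work goes in short steps, Python scripts to look and compute and a tool call to move; the robot and the scene stay as the last step left them, time stands still between calls to the robot, and variables do not carry over. Pictures are saved under pics/ and viewed, at most 14 in all, crops included, and the job is handed in when it is done.

Besides the shell and the picture viewer there is one more tool, called after "Call:" by a JSON object that holds its "api" and its "payload", one argument or row to a line. servo_tool: Moves the arm, as the interface text tells. Shifts and turns lie within -1 to 1; 1 stands for 0.2 m of shift or 90 degrees of turn. Its arguments: {"type":"object","properties":{"steps":{"type":"array","items":{"type":"array","items":{"type":"number"}}},"force":{"type":"number"}},"required":["steps"]}

```bash
ls; mkdir -p pics; cat > h.py <<'E'
import numpy as np,cv2
from workcell import state,imaging,robot
def shot(n,f=None):
    p=imaging.read_camera(n)
    if f: cv2.imwrite('pics/'+f,p['color'][...,::-1])
    return p
def cloud(p):
    d=p['depth'];K=p['K'];v,u=np.indices(d.shape)
    c=np.stack([(u-K[0,2])/K[0,0]*d,(v-K[1,2])/K[1,1]*d,d],-1)
    X=(c-p['t'])@p['R']; X[d==0]=np.nan
    return X
E
python3 - <<'E'
from h import *
print(state(),robot.nose_length)
p=shot('top','top1.png');q=shot('side','side1.png')
np.savez('top1.npz',**{k:p[k] for k in('color','depth','K','R','t')})
X=cloud(p)
for n in ['box','lid','paddle','rock','jar_a','bar1']:
    for o in imaging.outline_of(p,n)[:8]:
        m=o['mask'];P=X[m];P=P[~np.isnan(P[:,0])]
        if len(P)<10: continue
        r=cv2.minAreaRect((P[:,:2]*1000).astype(np.float32))
        print(n,round(o['conf'],2),o['at'],m.sum(),np.median(P,0).round(4),np.round(r[0],1),np.round(r[1],1),round(r[2],1))
E
```

```text
pics
{'time': 0.0, 'qpos': array([ 1.08733925e+00,  9.18687144e-02,  1.23192591e+00,  3.53381805e-06,
        1.81979264e+00, -5.67133559e-02]), 'joint_velocities': array([-0.00021276,  0.00053977, -0.00050813, -0.00041749, -0.00052446,
        0.00058165]), 'effort': array([-9.21535575e-04, -4.58727300e+01, -4.18024957e+01, -2.26153543e-04,
        1.16578242e-02,  2.40490635e-05]), 'tcp_pos': array([0.24822482, 0.54594308, 0.23812235]), 'eef_rot': array([-2.67745203e-04,  2.11755961e-01,  9.77322065e-01, -9.60693652e-04]), 'force': array([ 0.03628804, -0.61845413, -0.43473682]), 'moment': array([ 0.00683753, -0.00222743,  0.01202897]), 'grasp_force': 0.0, 'opening': 1.0006428735711406} 0.008
box 0.7 [383.2, 215.1] 14331 [ 0.5085 -0.1692  0.1197] [ 530.9 -194.4] [299.7 316. ] 1.6
lid 0.6 [381.2, 214.0] 13587 [ 0.5107 -0.1707  0.1198] [ 536.9 -192.7] [288.2 313.5] 1.9
paddle 0.94 [340.7, 209.4] 947 [ 0.5127 -0.0735  0.1454] [514.3 -75.7] [56.4 77.6] 1.9
paddle 0.75 [336.1, 119.2] 660 [ 0.7503 -0.0739  0.0736] [771.3 -88.1] [59.8 84.7] 33.8
rock 0.67 [266.3, 123.8] 840 [0.7492 0.0782 
[... 186 characters left out ...]
 -81.5] [58.6 81.6] 76.8
jar_a 0.55 [342.8, 210.2] 992 [ 0.5128 -0.073   0.1453] [517.4 -75.5] [64.7 77.8] 1.0
bar1 0.91 [160.6, 234.8] 786 [0.4795 0.3303 0.0301] [481.2 330.9] [ 25.4 160.1] 5.3
bar1 0.86 [239.0, 244.5] 796 [0.4557 0.1482 0.0303] [457.9 149.1] [ 29.9 165.3] 5.9
bar1 0.79 [159.9, 186.7] 920 [0.5887 0.346  0.0297] [592.8 347.3] [ 38.2 169. ] 5.7
bar1 0.73 [233.5, 165.8] 862 [0.6373 0.1666 0.0296] [645.2 172.8] [ 36.3 166.1] 3.5
bar1 0.67 [233.7, 193.9] 833 [0.577  0.1648 0.03  ] [579.  165.8] [162.7  27.4] 89.1
bar1 0.67 [239.0, 217.1] 835 [0.5181 0.1479 0.03  ] [521.6 151. ] [ 32.  168.1] 6.8
bar1 0.38 [342.3, 210.9] 958 [ 0.5126 -0.0731  0.1454] [513.3 -73.5] [58.6 73.3] 1.6
```

View pics/top1.png

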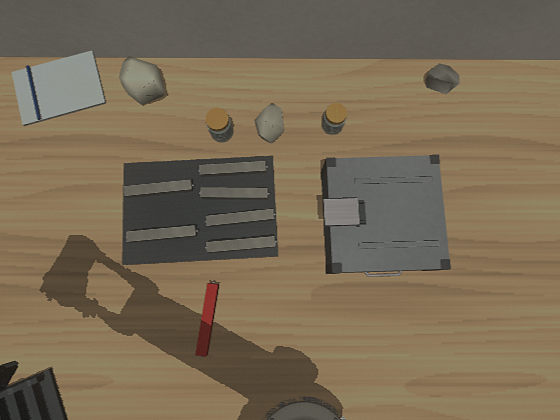

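View pics/side1.png

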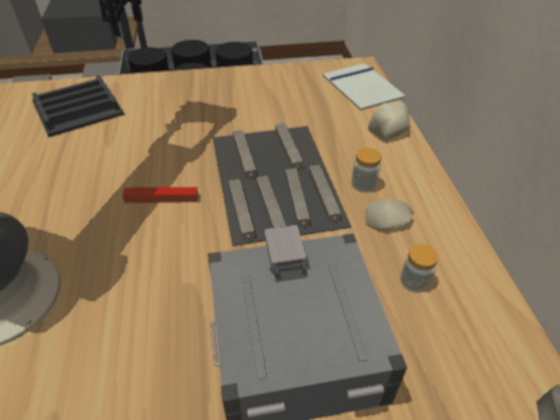

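The side and top views show the following:
- **Box:** the lid is at about (383,215) in the top view, with the paddle at (340,210) facing the bars.
- **Bars:** there are six grey bars on the plate. Four are in the row at (233,166), (234,193), (239,217) and (240,244). The other two are further left at (160,187) and (160,234).
- **Look-alike:** the red bar at (208,318) isn't on the plate and isn't grey, so I'll leave it alone.
- **Bystanders:** the rock is at (268,123), with jars at (219,124) and (335,118).

Next I'll work out exact poses.

```bash
cat >> h.py <<'E'
def rect(P):
    r=cv2.minAreaRect((P[:,:2]*1000).astype(np.float32)); b=cv2.boxPoints(r)
    e=[b[1]-b[0],b[2]-b[1]]; l=[np.hypot(*v) for v in e]; L=e[int(l[1]>l[0])]
    a=np.degrees(np.arctan2(L[1],L[0]))%180
    return np.array(r[0])/1000,sorted(l),a
def bars(p,zlo=.026,zhi=.036,xy=((.35,.75),(.02,.45))):
    X=cloud(p); ok=(X[...,2]>zlo)&(X[...,2]<zhi)&(X[...,0]>xy[0][0])&(X[...,0]<xy[0][1])&(X[...,1]>xy[1][0])&(X[...,1]<xy[1][1])
    m=ok.astype(np.uint8); n,lab,st,_=cv2.connectedComponentsWithStats(m,connectivity=4)
    out=[]
    for i in range(1,n):
        if st[i,4]<150: continue
        P=X[lab==i]; c=np.mean(P[:,:2],0); u,s,v=np.linalg.svd(P[:,:2]-c,full_matrices=False)
        ax=v[0]; a=np.degrees(np.arctan2(ax[1],ax[0]))%180
        t=(P[:,:2]-c)@v.T; lo,hi=np.percentile(t,[1,99],axis=0); cc=c+((lo+hi)/2)@v
        out.append((cc.round(4),a.round(1),((hi-lo)*1000).round(0),P[:,2].mean().round(4)))
        print('bar',*out[-1])
    return out
E
python3 - <<'E'
from h import *
p=np.load('top1.npz');X=cloud(p)
bars(p)
k=(X[...,2]>.112)&(X[...,2]<.128)&(X[...,1]<-.02)&(X[...,1]>-.4)&(X[...,0]>.3)&(X[...,0]<.68)
m=k.astype(np.uint8);n,lab,st,_=cv2.connectedComponentsWithStats(m);i=1+st[1:,4].argmax();P=X[lab==i]
print('lid',rect(P),P[:,2].mean()); 
k=(X[...,2]>.137)&(X[...,2]<.15)&(X[...,1]<-.02)&(X[...,1]>-.2)&(X[...,0]>.4)&(X[...,0]<.6)
P=X[k];print('paddle',rect(P),P.mean(0))
E
```

```text
bar [0.6405 0.1698] 93.7 [157.  25.] 0.0302
bar [0.5904 0.3466] 96.2 [157.  25.] 0.0304
bar [0.5794 0.1649] 89.5 [156.  25.] 0.0304
bar [0.5198 0.1494] 96.2 [156.  25.] 0.0304
bar [0.481 0.333] 95.5 [158.  25.] 0.0304
bar [0.4562 0.1463] 95.0 [157.  25.] 0.0305
lid (array([ 0.5170144 , -0.17464969]), [np.float32(250.04575), np.float32(250.91066)], np.float32(91.95023)) 0.11971932693084694
paddle (array([ 0.51449506, -0.07970249]), [np.float32(56.417187), np.float32(85.83428)], np.float32(91.67865)) [ 0.51371518 -0.07303617  0.14526656]
```

```bash
cat >> h.py <<'E'
from scipy.spatial.transform import Rotation as Ro
YAW=1.9; C=np.array([.517,-.1746]); YD=np.array([-np.sin(np.radians(YAW)),np.cos(np.radians(YAW))]); XD=np.array([YD[1],-YD[0]])
def box(x,y): return C+x*XD+y*YD
def hd(R): return np.degrees(np.arctan2(R[1,1],R[0,1]))
def plan(*W,start=None):
    """W: calls; each a list of (x,y,z,heading) rows, all relative to the pose at that call's start"""
    s=state(); R=Ro.from_quat(np.roll(s['eef_rot'],-1)).as_matrix(); p=s['tcp_pos']
    if start: p=np.array(start[:3]); R=Rd(start[3])
    else: print('at',p.round(4),'hd',hd(R).round(2),'tilt',np.degrees(np.arccos(-R[2,2])).round(2),'open',round(s['opening'],3),'F',s['force'].round(1),'t',round(s['time'],1))
    for i,c in enumerate(W):
        for w in c:
            T=Rd(w[3]); v=R.T@(np.array(w[:3])-p)/.2; r=Ro.from_matrix(R.T@T).as_rotvec()/(np.pi/2)
            print('call',i,v.round(3).tolist(),r.round(3).tolist(),'rows',np.ceil(max(np.linalg.norm(v)*4,np.linalg.norm(r)*90/8.59)*10)/10,'!!' if max(abs(v).max(),abs(r).max())>1 else '')
        p=np.array(c[-1][:3]);R=Rd(c[-1][3])
def Rd(h):
    h=np.radians(h); y=np.array([np.cos(h),np.sin(h),0]); z=np.array([0,0,-1.]); return np.stack([np.cross(y,z),y,z],1)
E
python3 - <<'E'
from h import *
g=box(0,.120)
print(g)
plan([(.33,.38,.24,1.9)],[(.42,.22,.24,1.9)],[(.47,.08,.24,1.9)],[(g[0],g[1],.2,1.9),(g[0],g[1],.131,1.9)])
E
```

```text
[ 0.51302138 -0.05466597]
at [0.2483 0.5462 0.2391] hd 65.55 tilt 0.02 open 0.998 F [0.1 0.2 0. ] t 0.4
call 0 [-0.716, -0.587, -0.004] [-0.0, 0.0, 0.707] rows 7.5 
call 1 [-0.814, 0.423, 0.0] [0.0, 0.0, 0.0] rows 3.7 
call 2 [-0.708, 0.227, 0.0] [0.0, 0.0, 0.0] rows 3.0 
call 3 [-0.68, 0.193, 0.2] [0.0, 0.0, 0.0] rows 3.0 
call 3 [-0.68, 0.193, 0.545] [0.0, 0.0, 0.0] rows 3.6
```

Call:
{"api": "servo_tool", "payload": {
  "steps": [
    [-0.716,-0.587,0,0,0,0.707,0],
    [-0.716,-0.587,0,0,0,0.707,0],
    [-0.716,-0.587,0,0,0,0.707,0],
    [-0.716,-0.587,0,0,0,0.707,0],
    [-0.716,-0.587,0,0,0,0.707,0],
    [-0.716,-0.587,0,0,0,0.707,0],
    [-0.716,-0.587,0,0,0,0.707,0],
    [-0.716,-0.587,0,0,0,0.707,0],
    [-0.716,-0.587,0,0,0,0.707,0]
  ]
}}

```text
time: 1.3
tcp_pos: [0.3302, 0.3799, 0.2394]
eef_rot: [0.0, 0.695, 0.719, 0.0]
force: [0.9, -0.6, -0.6]
opening: 1.002
grasp_force: 0.0
```

Call:
{"api": "servo_tool", "payload": {
  "steps": [
    [-0.814,0.423,0,0,0,0,0],
    [-0.814,0.423,0,0,0,0,0],
    [-0.814,0.423,0,0,0,0,0],
    [-0.814,0.423,0,0,0,0,0]
  ]
}}

```text
time: 1.7
tcp_pos: [0.4211, 0.2177, 0.2394]
eef_rot: [0.0, 0.695, 0.719, 0.0]
force: [0.1, 0.2, -0.0]
opening: 0.998
grasp_force: 0.0
```

Call:
{"api": "servo_tool", "payload": {
  "steps": [
    [-0.708,0.227,0,0,0,0,0],
    [-0.708,0.227,0,0,0,0,0],
    [-0.708,0.227,0,0,0,0,0],
    [-0.708,0.227,0,0,0,0,0]
  ]
}}

```text
time: 2.1
tcp_pos: [0.4714, 0.0751, 0.239]
eef_rot: [0.001, 0.697, 0.717, -0.001]
force: [-0.4, -0.1, -0.0]
opening: 1.001
grasp_force: 0.0
```

Call:
{"api": "servo_tool", "payload": {
  "steps": [
    [-0.68,0.193,0.2,0,0,0,0],
    [-0.68,0.193,0.2,0,0,0,0],
    [-0.68,0.193,0.2,0,0,0,0],
    [-0.68,0.193,0.2,0,0,0,0],
    [-0.68,0.193,0.2,0,0,0,0]
  ]
}}

```text
time: 2.6
tcp_pos: [0.5132, -0.0545, 0.1986]
eef_rot: [-0.001, 0.695, 0.719, -0.0]
force: [-0.3, 0.8, -0.2]
opening: 0.997
grasp_force: 0.0
```

```bash
python3 - <<'E'
from h import *
p=shot('wrist','w1.png');X=cloud(p)
k=(X[...,2]>.137)&(X[...,2]<.152)&(X[...,1]<-.02)&(X[...,1]>-.16)&(X[...,0]>.46)&(X[...,0]<.57)
P=X[k];print('paddle',rect(P),P.mean(0))
k=(X[...,2]>.115)&(X[...,2]<.125)&(X[...,1]<-.02);P=X[k];print('lid near',P[:,1].max(),P[:,0].min(),P[:,0].max())
g=box(0,.122)
plan([(g[0],g[1],.131,1.9)])
E
```

```text
paddle (array([ 0.514716  , -0.08248669]), [np.float32(56.118458), np.float32(87.13729)], np.float32(91.72212)) [ 0.51443016 -0.07322193  0.14623119]
lid near -0.04791596258082606 0.3887883755315898 0.6405899057422814
at [ 0.5134 -0.0537  0.1994] hd 1.98 tilt 0.05 open 1.0 F [-0.   0.3  0.4] t 2.6
call 0 [0.005, -0.002, 0.342] [-0.0, -0.001, 0.001] rows 1.4
```

View pics/w1.png

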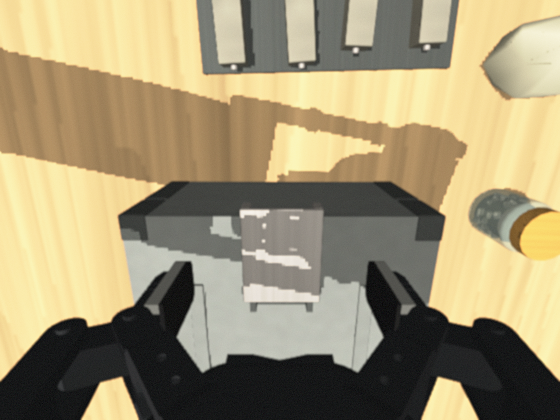

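The wrist view shows the paddle at (281,255), centred between the open fingers. I'll go down and pinch it.

Call:
{"api": "servo_tool", "payload": {
  "steps": [
    [0.005,0.005,0.2,0,0,0,0],
    [0.005,0.005,0.33,0,0,0,0],
    [0.005,0.005,0.34,0,0,0,0],
    [0.005,0.005,0.34,0,0,0,1],
    [0.005,0.005,0.34,0,0,0,1],
    [0.005,0.005,0.34,0,0,0,1],
    [0.005,0.005,0.34,0,0,0,1],
    [0.005,0.005,0.34,0,0,0,1]
  ],
  "force": 45
}}

```text
time: 3.45
tcp_pos: [0.5145, -0.0527, 0.1344]
eef_rot: [0.0, 0.695, 0.719, 0.001]
force: [-5.5, 3.3, 5.0]
opening: 0.648
grasp_force: 49.4
```

```bash
python3 - <<'E'
from h import *
s=state();p=s['tcp_pos'];print(p,s['force'],s['opening'],s['grasp_force'])
H=np.array([*box(0,-.124),.076])
# grip in hinge coords, treat held point as pivot+(a,b)
d=p-H; ly=d[:2]@YD; lz=d[2]+.011*0
a,b=ly-.190,lz-.054; r0=np.hypot(a,b);t0=np.arctan2(b,a);print(a,b,r0,t0)
def tgt(al,ph):
    q=np.array([.190+r0*np.cos(t0+ph),.054+r0*np.sin(t0+ph)]);c,s_=np.cos(al),np.sin(al)
    y,z=c*q[0]-s_*q[1],s_*q[0]+c*q[1]
    return np.array([y,z])
base=tgt(0,0)
prev=base
for grp in [[(0,.2),(0,.4),(0,.55),(0,.68)],[(.05,.68),(.1,.68),(.2,.68),(.3,.68),(.4,.68),(.5,.68),(.6,.68)],[(.8,.65),(1,.65),(1.2,.65)],[(1.4,.6),(1.6,.6),(1.75,.6)]]:
    for g in grp:
        t=tgt(*g);print(g,'tool x,z',((t-prev)/.2*[1,-1]).round(3),'abs',t.round(3))
    prev=t
E
```

```text
[ 0.51449745 -0.0527138   0.13437067] [-5.4948059   3.33744337  5.00691262] 0.6482025745085553 49.42617058753967
0.0559021599994384 0.004370670730825817 0.056072758584183355 0.07802556462129934
(0, 0.2) tool x,z [-0.01  -0.055] abs [0.244 0.069]
(0, 0.4) tool x,z [-0.031 -0.107] abs [0.24 0.08]
(0, 0.55) tool x,z [-0.053 -0.143] abs [0.235 0.087]
(0, 0.68) tool x,z [-0.076 -0.171] abs [0.231 0.093]
(0.05, 0.68) tool x,z [-0.025 -0.057] abs [0.226 0.104]
(0.1, 0.68) tool x,z [-0.052 -0.113] abs [0.22  0.115]
(0.2, 0.68) tool x,z [-0.115 -0.22 ] abs [0.208 0.137]
(0.3, 0.68) tool x,z [-0.188 -0.32 ] abs [0.193 0.157]
(0.4, 0.68) tool x,z [-0.271 -0.413] abs [0.176 0.175]
(0.5, 0.68) tool x,z [-0.363 -0.496] abs [0.158 0.192]
(0.6, 0.68) tool x,z [-0.463 -0.571] abs [0.138 0.207]
(0.8, 0.65) tool x,z [-0.211 -0.116] abs [0.096 0.23 ]
(1, 0.65) tool x,z [-0.449 -0.189] abs [0.048 0.244]
(1.2, 0.65) tool x,z [-0.696 -0.213] abs [-0.001  0.249]
(1.4, 0.6) tool x,z [-0.235  0.019] abs [-0.048  0.245]
(1.6, 0.6) tool x,z [-0.474  0.091] abs [-0.096  0.231]
(1.75, 0.6) tool x,z [-0.642  0.176] abs [-0.129  0.214]
```

Call:
{"api": "servo_tool", "payload": {
  "steps": [
    [-0.003,0,-0.03,0,0,0,1],
    [-0.01,0,-0.055,0,0,0,1],
    [-0.02,0,-0.08,0,0,0,1],
    [-0.035,0,-0.11,0,0,0,1],
    [-0.045,0,-0.13,0,0,0,1],
    [-0.06,0,-0.155,0,0,0,1],
    [-0.076,0,-0.175,0,0,0,1],
    [-0.076,0,-0.175,0,0,0,1]
  ]
}}

```text
time: 4.25
tcp_pos: [0.5147, -0.0699, 0.1672]
eef_rot: [0.001, 0.696, 0.718, -0.001]
force: [-1.2, -5.7, -11.7]
opening: 0.64
grasp_force: 52.6
```

Call:
{"api": "servo_tool", "payload": {
  "steps": [
    [-0.025,0,-0.06,0,0,0,1],
    [-0.05,0,-0.115,0,0,0,1],
    [-0.085,0,-0.17,0,0,0,1],
    [-0.115,0,-0.22,0,0,0,1],
    [-0.15,0,-0.27,0,0,0,1],
    [-0.19,0,-0.32,0,0,0,1],
    [-0.27,0,-0.41,0,0,0,1],
    [-0.36,0,-0.495,0,0,0,1],
    [-0.46,0,-0.57,0,0,0,1],
    [-0.46,0,-0.57,0,0,0,1]
  ]
}}

```text
time: 5.25
tcp_pos: [0.5178, -0.1628, 0.2842]
eef_rot: [0.002, 0.696, 0.718, 0.0]
force: [-4.0, -1.9, -1.0]
opening: 0.647
grasp_force: 33.6
```

```bash
python3 - <<'E'
from h import *
shot('side','s2.png');s=state();print(s['force'],s['opening'],s['tcp_pos'])
E
```

```text
[-4.49475536 -1.39967338  0.12531217] 0.6467616484678536 [ 0.51781188 -0.16194934  0.28361658]
```

View pics/s2.png

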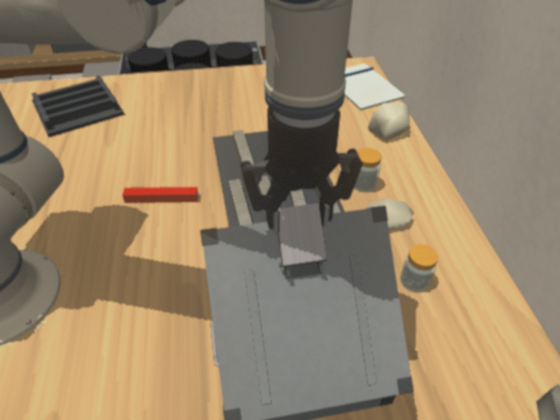

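The lid has swung partly up, and the paddle at (302,235) is still held between the fingers. I'll carry on along the arc.

Call:
{"api": "servo_tool", "payload": {
  "steps": [
    [-0.07,0,-0.042,0,0,0,1],
    [-0.14,0,-0.08,0,0,0,1],
    [-0.21,0,-0.116,0,0,0,1],
    [-0.29,0,-0.142,0,0,0,1],
    [-0.37,0,-0.168,0,0,0,1],
    [-0.45,0,-0.189,0,0,0,1],
    [-0.53,0,-0.2,0,0,0,1],
    [-0.61,0,-0.208,0,0,0,1],
    [-0.69,0,-0.213,0,0,0,1],
    [-0.69,0,-0.213,0,0,0,1]
  ]
}}

```text
time: 6.3
tcp_pos: [0.5221, -0.2989, 0.3254]
eef_rot: [0.001, 0.696, 0.719, 0.0]
force: [-4.4, -1.6, 2.7]
opening: 0.636
grasp_force: 47.5
```

Call:
{"api": "servo_tool", "payload": {
  "steps": [
    [-0.08,0,0.0,0,0,0,1],
    [-0.16,0,0.01,0,0,0,1],
    [-0.235,0,0.02,0,0,0,1],
    [-0.32,0,0.04,0,0,0,1],
    [-0.4,0,0.065,0,0,0,1],
    [-0.475,0,0.09,0,0,0,1],
    [-0.56,0,0.13,0,0,0,1],
    [-0.64,0,0.175,0,0,0,1],
    [-0.64,0,0.175,0,0,0,1]
  ]
}}

```text
time: 7.2
tcp_pos: [0.5263, -0.4281, 0.2841]
eef_rot: [-0.002, 0.696, 0.718, -0.0]
force: [0.5, 0.2, -0.2]
opening: 0.003
grasp_force: 0.0
```

```bash
python3 - <<'E'
from h import *
shot('side','s3.png');s=state();print(s['force'],s['opening'],s['tcp_pos'])
E
```

```text
[-0.08647108  0.33770976  0.18810357] -0.0010540106480902446 [ 0.52651547 -0.42713837  0.28528846]
```

View pics/s3.png

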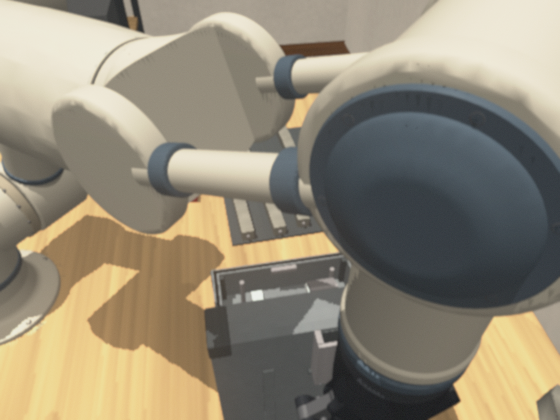

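The grip slipped off the paddle near the end. The lid is up and the box is open, with the paddle at (325,355). Next I'll measure the lid angle.

```bash
cat >> h.py <<'E'
def lidpts(p,n=0):
    X=cloud(p);H=box(0,-.124);d=X[...,:2]-H;lx=d@XD;ly=d@YD;z=X[...,2]-.076
    k=(abs(lx)<.13)&(z>.03)&(z<.26)&(abs(ly)<.26)
    return lx[k],ly[k],z[k]
E
python3 - <<'E'
from h import *
for n in ['side','top']:
    p=shot(n,n+'4.png')
    lx,ly,z=lidpts(p)
    for a in np.arange(.03,.26,.02):
        k=(z>a)&(z<a+.02)&(lx<-.05)
        if k.sum()>5: print(n,a.round(2),k.sum(),np.percentile(ly[k],[2,25,50,75,98]).round(3))
E
```

```text
side 0.05 39 [-0.046 -0.046 -0.046 -0.045 -0.045]
side 0.07 302 [-0.048 -0.046 -0.045 -0.045 -0.045]
side 0.09 478 [-0.048 -0.046 -0.045 -0.045 -0.044]
side 0.11 504 [-0.047 -0.045 -0.045 -0.044 -0.044]
side 0.13 554 [-0.047 -0.045 -0.044 -0.044 -0.043]
side 0.15 612 [-0.047 -0.044 -0.044 -0.044 -0.043]
side 0.17 694 [-0.046 -0.044 -0.044 -0.043 -0.043]
side 0.19 728 [-0.044 -0.043 -0.043 -0.043 -0.042]
side 0.21 778 [-0.044 -0.043 -0.043 -0.042 -0.042]
side 0.23 3626 [-0.043 -0.041 -0.027 -0.013  0.001]
side 0.25 288 [-0.042 -0.038 -0.03  -0.021 -0.003]
top 0.03 140 [-0.035 -0.034 -0.033 -0.033  0.001]
top 0.05 149 [-0.034 -0.034 -0.033 -0.032  0.002]
top 0.07 155 [-0.034 -0.033 -0.033 -0.032  0.002]
top 0.09 177 [-0.034 -0.033 -0.032 -0.032  0.002]
top 0.11 181 [-0.033 -0.032 -0.032 -0.031  0.002]
top 0.13 193 [-0.033 -0.032 -0.032 -0.031  0.003]
top 0.15 215 [-0.033 -0.032 -0.031 -0.03   0.003]
top 0.17 48 [-0.03   0.002  0.003  0.003  0.004]
top 0.19 40 [0.002 0.003 0.003 0.004 0.005]
top 0.21 45 [0.002 0.003 0.004 0.004 0.005]
top 0.23 1324 [-0.039 -0.026 -0.013 -0.001  0.005]
top 0.25 142 [-0.038 -0.032 -0.023 -0.011  0.003]
```

View pics/top4.png

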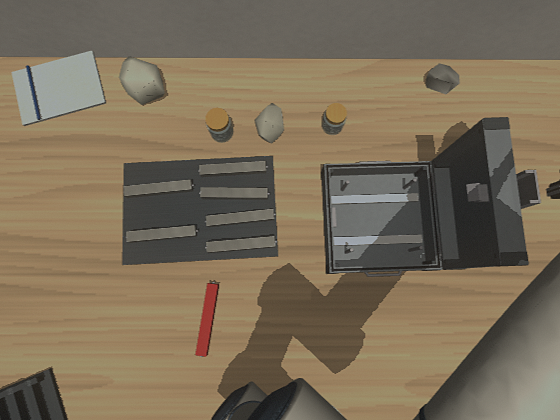

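The lid stands at about 1.55 rad: in the top view its edge is at columns 485–525. The box interior is clear, with battens at (375,199) and (375,240). I'll push the lid further over from the inside so the arm has room.

```bash
python3 - <<'E'
from h import *
H=box(-.065,-.124)
f=lambda y,z:(*(H+y*YD),z,1.9)
plan([(.5265,-.427,.43,1.9)],[f(-.02,.43),],[f(.045,.43),f(.045,.312)],[f(-.02,.312),f(-.045,.307),f(-.067,.299)],[f(.02,.32),f(.05,.40)])
E
```

```text
at [ 0.527  -0.4262  0.2875] hd 1.92 tilt 0.05 open 0.001 F [-0.3  0.1 -0. ] t 7.3
call 0 [-0.004, -0.003, -0.712] [-0.0, -0.001, 0.0] rows 2.9 
call 1 [0.543, -0.331, 0.0] [0.0, 0.0, 0.0] rows 2.6 
call 2 [0.325, 0.0, 0.0] [0.0, 0.0, 0.0] rows 1.4 
call 2 [0.325, 0.0, 0.59] [0.0, 0.0, 0.0] rows 2.7 
call 3 [-0.325, -0.0, 0.0] [0.0, 0.0, 0.0] rows 1.4 
call 3 [-0.45, -0.0, 0.025] [0.0, 0.0, 0.0] rows 1.9 
call 3 [-0.56, -0.0, 0.065] [0.0, 0.0, 0.0] rows 2.3 
call 4 [0.435, -0.0, -0.105] [0.0, 0.0, 0.0] rows 1.8 
call 4 [0.585, -0.0, -0.505] [0.0, 0.0, 0.0] rows 3.1
```

Call:
{"api": "servo_tool", "payload": {
  "steps": [
    [0,0,-0.71,0,0,0,1],
    [0,0,-0.71,0,0,0,1],
    [0,0,-0.71,0,0,0,1],
    [0,0,-0.71,0,0,0,1],
    [0.54,-0.33,-0.71,0,0,0,1],
    [0.54,-0.33,-0.71,0,0,0,1],
    [0.54,-0.33,-0.71,0,0,0,1],
    [0.87,-0.33,-0.71,0,0,0,1],
    [0.87,-0.33,-0.71,0,0,0,1],
    [0.87,-0.33,-0.71,0,0,0,1]
  ]
}}

```text
time: 8.35
tcp_pos: [0.4548, -0.2521, 0.4319]
eef_rot: [0.002, 0.694, 0.72, 0.001]
force: [-1.6, -0.7, 0.8]
opening: -0.002
grasp_force: 0.0
```

Call:
{"api": "servo_tool", "payload": {
  "steps": [
    [0,0,0.25,0,0,0,1],
    [0,0,0.5,0,0,0,1],
    [0,0,0.59,0,0,0,1],
    [0,0,0.59,0,0,0,1],
    [-0.12,0,0.59,0,0,0,1],
    [-0.2,0,0.59,0,0,0,1],
    [-0.28,0,0.59,0,0,0,1],
    [-0.35,0,0.59,0,0,0,1],
    [-0.42,0,0.605,0,0,0,1]
  ]
}}

```text
time: 9.25
tcp_pos: [0.4581, -0.34, 0.3096]
eef_rot: [0.0, 0.695, 0.719, 0.0]
force: [-0.1, 2.1, 2.1]
opening: -0.0
grasp_force: 1.2
```

Call:
{"api": "servo_tool", "payload": {
  "steps": [
    [-0.05,0,0.02,0,0,0,1],
    [-0.1,0,0.035,0,0,0,1],
    [-0.14,0,0.05,0,0,0,1],
    [-0.14,0,0.05,0,0,0,1],
    [0.0,0,0.0,0,0,0,1],
    [0.2,0,-0.2,0,0,0,1],
    [0.4,0,-0.45,0,0,0,1],
    [0.45,0,-0.45,0,0,0,0],
    [0.45,0,-0.45,0,0,0,0]
  ]
}}

```text
time: 10.15
tcp_pos: [0.455, -0.2464, 0.404]
eef_rot: [0.004, 0.694, 0.72, 0.001]
force: [-0.7, -1.4, 0.1]
opening: 0.334
grasp_force: 0.0
```

```bash
python3 - <<'E'
from h import *
s=state();print(s['force'],s['tcp_pos'])
p=shot('side')
lx,ly,z=lidpts(p)
for a in np.arange(.07,.26,.04):
        k=(z>a)&(z<a+.02)&(lx<.0)
        if k.sum()>5: print(a.round(2),k.sum(),np.percentile(ly[k],[2,25,50,75,98]).round(3))
p=shot('top','top5.png');bars(p)
# box floor features: rim
X=cloud(p);d=X[...,:2]-C;bx=d@XD;by=d@YD;z=X[...,2]
k=(z>.07)&(z<.082)&(abs(bx)<.14)&(by<.14)&(by>-.05);print('rim bx',np.percentile(bx[k],[.5,99.5]),'by',np.percentile(by[k],99.5))
k=(z>.019)&(z<.029)&(abs(bx)<.1)&(abs(by)<.1)
for sgn in(-1,1):
    q=k&(sgn*bx>.02);print('batten',np.percentile(bx[q],[2,50,98]),np.median(z[q]),q.sum())
k=(z>.088)&(z<.1)&(abs(bx)<.1)&(abs(by)<.1)
n,l,st,ce=cv2.connectedComponentsWithStats(k.astype(np.uint8))
for i in range(1,n): print('post',bx[l==i].mean().round(4),by[l==i].mean().round(4),st[i,4])
E
```

```text
[-0.73977827 -1.37174871  0.09810324] [ 0.45497199 -0.24641763  0.40398068]
0.19 28 [-0.072 -0.072 -0.07  -0.066 -0.06 ]
0.23 2311 [-0.1   -0.094 -0.09  -0.087 -0.084]
bar [0.6405 0.1697] 93.9 [157.  25.] 0.0303
bar [0.5904 0.3467] 96.1 [157.  25.] 0.0303
bar [0.5794 0.1651] 89.5 [157.  25.] 0.0304
bar [0.5197 0.1493] 96.2 [156.  25.] 0.0304
bar [0.481 0.333] 95.5 [158.  25.] 0.0305
bar [0.4563 0.1463] 95.1 [157.  25.] 0.0305
rim bx [-0.12345374  0.1244411 ] by 0.12491987995657382
batten [-0.05964982 -0.04996578 -0.04014889] 0.023397167647681297 726
batten [0.04038442 0.04999549 0.06022231] 0.02337568948177024 706
post 0.0759 -0.0753 12
post 0.0763 0.0763 12
post -0.0758 -0.0755 14
post -0.0756 0.0765 13
```

The lid is at about 1.9 rad, and my box pose agrees with the battens and posts to within 0.5 mm. I'll start with the two bars furthest left; both are grey and on the plate.

```bash
cat >> h.py <<'E'
SLOT={1:(0,.045,.037,91.9),2:(0,-.045,.037,91.9),3:(-.045,0,.062,1.9),4:(.045,0,.062,1.9),5:(0,.045,.087,91.9),6:(0,-.045,.087,91.9)}
def cyc(b,slot,pre=(),start=None,zc=.17):
    x,y,a=b; h=a-90; S=SLOT[slot]; q=box(S[0],S[1]); H=S[3]
    m=lambda t,z,hh:(x+(q[0]-x)*t,y+(q[1]-y)*t,z,hh)
    n=2 if abs(q[1]-y)<.38 else 3
    print('bar',b,'slot',slot)
    if n==2: tr=[[(x,y,zc,h)],[m(.5,zc,h+(H-h)/2)],[m(1,zc,H)]]
    else: tr=[[(x,y,zc,h)],[m(.33,zc,h+(H-h)*.33)],[m(.67,zc,h+(H-h)*.67)],[m(1,zc,H)]]
    plan(*pre,[(x,y,.10,h)],[(x,y,.018,h)],*tr,[(q[0],q[1],S[2]+.02,H),(q[0],q[1],S[2],H)],[(q[0],q[1],zc,H)],start=start)
E
python3 - <<'E'
from h import *
cyc((.481,.333,95.5),1,pre=[[(.46,-.05,.25,3)],[(.47,.145,.18,5.5)]])
E
```

```text
bar (0.481, 0.333, 95.5) slot 1
at [ 0.455  -0.2486  0.3992] hd 1.97 tilt 0.1 open 0.508 F [ 0.6 -0.8 -0.4] t 10.2
call 0 [0.993, 0.058, 0.744] [0.001, 0.001, -0.011] rows 5.0 
call 1 [0.971, 0.101, 0.35] [0.0, 0.0, -0.028] rows 4.2 
call 2 [0.93, 0.145, 0.4] [0.0, 0.0, 0.0] rows 4.1 
call 3 [0.0, 0.0, 0.41] [0.0, 0.0, 0.0] rows 1.7 
call 4 [0.0, 0.0, -0.76] [0.0, 0.0, 0.0] rows 3.1 
call 5 [-0.765, -0.016, 0.0] [0.0, 0.0, -0.317] rows 3.4 
call 6 [-0.685, -0.391, 0.0] [0.0, 0.0, -0.326] rows 3.5 
call 7 [-0.393, -0.657, 0.0] [0.0, 0.0, -0.317] rows 3.4 
call 8 [0.0, 0.0, 0.565] [0.0, 0.0, 0.0] rows 2.3 
call 8 [0.0, 0.0, 0.665] [0.0, 0.0, 0.0] rows 2.7 
call 9 [0.0, 0.0, -0.665] [0.0, 0.0, 0.0] rows 2.7
```

Call:
{"api": "servo_tool", "payload": {
  "steps": [
    [0.993,0.058,0.744,0,0,-0.011,0.4],
    [0.993,0.058,0.744,0,0,-0.011,0.4],
    [0.993,0.058,0.744,0,0,-0.011,0.4],
    [0.993,0.058,0.744,0,0,-0.011,0.4],
    [0.993,0.058,0.744,0,0,-0.011,0.4],
    [0.993,0.058,0.744,0,0,-0.011,0.4]
  ],
  "force": 60
}}

```text
time: 10.85
tcp_pos: [0.4578, -0.0467, 0.2426]
eef_rot: [-0.005, 0.687, 0.726, -0.003]
force: [0.0, 0.5, -0.3]
opening: 0.596
grasp_force: 0.0
```

Call:
{"api": "servo_tool", "payload": {
  "steps": [
    [0.971,0.101,0.35,0,0,-0.028,0.4],
    [0.971,0.101,0.35,0,0,-0.028,0.4],
    [0.971,0.101,0.35,0,0,-0.028,0.4],
    [0.971,0.101,0.35,0,0,-0.028,0.4],
    [0.971,0.101,0.35,0,0,-0.028,0.4]
  ]
}}

```text
time: 11.35
tcp_pos: [0.4691, 0.1476, 0.1762]
eef_rot: [-0.002, 0.672, 0.741, -0.002]
force: [1.0, -1.0, -0.2]
opening: 0.6
grasp_force: 0.0
```

Call:
{"api": "servo_tool", "payload": {
  "steps": [
    [0.93,0.145,0.4,0,0,0,0.4],
    [0.93,0.145,0.4,0,0,0,0.4],
    [0.93,0.145,0.4,0,0,0,0.4],
    [0.93,0.145,0.4,0,0,0,0.4],
    [0.93,0.145,0.4,0,0,0,0.4],
    [0.93,0.145,0.4,0,0,0,0.4]
  ]
}}

```text
time: 11.95
tcp_pos: [0.4817, 0.3321, 0.098]
eef_rot: [-0.0, 0.673, 0.74, -0.002]
force: [-0.3, 0.2, 0.2]
opening: 0.599
grasp_force: 0.0
```

```bash
python3 - <<'E'
from h import *
p=shot('wrist','w6.png'); bars(p)
plan([(.481,.333,.018,5.5)])
E
```

```text
bar [0.5906 0.3503] 95.8 [146.  25.] 0.0312
bar [0.4819 0.3316] 95.3 [157.  24.] 0.0314
bar [0.4525 0.2153] 7.6 [22. 19.] 0.0307
bar [0.5122 0.2213] 13.2 [25. 14.] 0.0307
bar [0.5889 0.1989] 95.4 [41.  9.] 0.0315
bar [0.722  0.2169] 51.6 [30.  6.] 0.031
bar [0.6329 0.1621] 115.5 [28. 18.] 0.0307
at [0.4822 0.3315 0.0994] hd 5.39 tilt 0.12 open 0.602 F [-0.   0.5  0. ] t 12.0
call 0 [0.009, -0.005, 0.407] [-0.001, 0.001, -0.001] rows 1.7
```

View pics/w6.png

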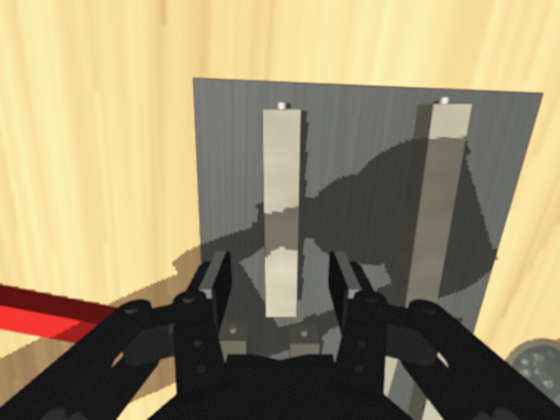

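The grey bar at (282,210) is centred between the fingers, and the red look-alike is well off to the left at (50,315). I'll grasp it.

Call:
{"api": "servo_tool", "payload": {
  "steps": [
    [0,0,0.2,0,0,0,0.4],
    [0,0,0.36,0,0,0,0.4],
    [0,0,0.405,0,0,0,0.4],
    [0,0,0.405,0,0,0,1],
    [0,0,0.405,0,0,0,1],
    [0,0,0.405,0,0,0,1],
    [0,0,0.405,0,0,0,1]
  ]
}}

```text
time: 12.7
tcp_pos: [0.4827, 0.3333, 0.0215]
eef_rot: [0.001, 0.673, 0.74, 0.002]
force: [1.3, -2.2, 4.9]
opening: 0.274
grasp_force: 62.6
```

Call:
{"api": "servo_tool", "payload": {
  "steps": [
    [0,0,-0.15,0,0,0,1],
    [0,0,-0.4,0,0,0,1],
    [0,0,-0.6,0,0,0,1],
    [0,0,-0.76,0,0,0,1],
    [0,0,-0.76,0,0,0,1]
  ]
}}

```text
time: 13.2
tcp_pos: [0.4834, 0.3345, 0.1786]
eef_rot: [0.002, 0.673, 0.74, 0.006]
force: [-0.4, -0.1, -1.2]
opening: 0.277
grasp_force: 62.0
```

Call:
{"api": "servo_tool", "payload": {
  "steps": [
    [-0.25,0,0,0,0,-0.1,1],
    [-0.5,-0.01,0,0,0,-0.2,1],
    [-0.765,-0.016,0,0,0,-0.317,1],
    [-0.765,-0.016,0,0,0,-0.317,1]
  ]
}}

```text
time: 13.6
tcp_pos: [0.4925, 0.1766, 0.1698]
eef_rot: [-0.0, 0.469, 0.883, -0.001]
force: [0.0, 1.3, -3.0]
opening: 0.271
grasp_force: 61.8
```

Call:
{"api": "servo_tool", "payload": {
  "steps": [
    [-0.22,-0.13,0,0,0,-0.1,1],
    [-0.44,-0.26,0,0,0,-0.2,1],
    [-0.685,-0.391,0,0,0,-0.326,1],
    [-0.685,-0.391,0,0,0,-0.326,1]
  ]
}}

```text
time: 14.0
tcp_pos: [0.5038, 0.0202, 0.1697]
eef_rot: [-0.001, 0.229, 0.973, -0.001]
force: [0.1, 0.6, -2.8]
opening: 0.276
grasp_force: 61.8
```

Call:
{"api": "servo_tool", "payload": {
  "steps": [
    [-0.13,-0.22,0,0,0,-0.1,1],
    [-0.26,-0.44,0,0,0,-0.2,1],
    [-0.35,-0.6,0,0,0,-0.28,1],
    [-0.393,-0.657,0,0,0,-0.317,1],
    [-0.393,-0.657,0,0,0,-0.317,1],
    [-0.393,-0.657,0,0,0,-0.317,1]
  ]
}}

```text
time: 14.6
tcp_pos: [0.5151, -0.1294, 0.1699]
eef_rot: [-0.001, -0.015, 1.0, 0.001]
force: [0.0, -0.4, -1.3]
opening: 0.275
grasp_force: 61.8
```

```bash
cat >> h.py <<'E'
def place(slot,zc=.17):
    S=SLOT[slot];q=box(S[0],S[1])
    plan([(q[0],q[1],S[2]+.015,S[3]),(q[0],q[1],S[2],S[3])])
def stack(p):
    X=cloud(p);d=X[...,:2]-C;bx=d@XD;by=d@YD;z=X[...,2]
    for lo,hi in((.044,.054),(.069,.079),(.094,.104)):
        k=(abs(bx)<.105)&(abs(by)<.105)&(z>lo)&(z<hi)
        n,l,st,_=cv2.connectedComponentsWithStats(k.astype(np.uint8),connectivity=4)
        for i in range(1,n):
            if st[i,4]<60: continue
            P=np.stack([bx[l==i],by[l==i]],1);r=rect(P);print('stack z%.4f'%z[l==i].mean(),'box xy',r[0].round(4),'size',np.round(r[1]),'ang',round(float(r[2]),1),st[i,4])
E
python3 - <<'E'
from h import *
place(1)
E
```

```text
at [ 0.5151 -0.1294  0.1699] hd 91.68 tilt 0.12 open 0.275 F [ 0.  -0.4 -1.3] t 14.6
call 0 [-0.003, -0.002, 0.589] [0.001, -0.001, -0.002] rows 2.4 
call 0 [-0.003, -0.002, 0.664] [0.001, -0.001, -0.002] rows 2.7
```

Call:
{"api": "servo_tool", "payload": {
  "steps": [
    [0,0,0.25,0,0,0,1],
    [0,0,0.45,0,0,0,1],
    [0,0,0.57,0,0,0,1],
    [0,0,0.62,0,0,0,1],
    [0,0,0.65,0,0,0,1],
    [0,0,0.655,0,0,0,1],
    [0,0,0.655,0,0,0,0.5],
    [0,0,0.655,0,0,0,0.5],
    [0,0,0.655,0,0,0,0.5]
  ]
}}

```text
time: 15.5
tcp_pos: [0.5164, -0.1299, 0.0418]
eef_rot: [0.001, -0.016, 1.0, -0.0]
force: [0.2, 0.3, 0.1]
opening: 0.5
grasp_force: 0.0
```

Call:
{"api": "servo_tool", "payload": {
  "steps": [
    [0,0,-0.1,0,0,0,0.5],
    [0,0,-0.3,0,0,0,0.5],
    [0,0,-0.5,0,0,0,0.5],
    [0,0,-0.655,0,0,0,0.5],
    [0,0,-0.655,0,0,0,0.5]
  ]
}}

```text
time: 16.0
tcp_pos: [0.5179, -0.1305, 0.1784]
eef_rot: [0.005, -0.016, 1.0, -0.002]
force: [-0.7, -0.4, 0.5]
opening: 0.5
grasp_force: 0.0
```

```bash
sed -i 's/\.037,91/.040,91/g;s/\.062,1\.9/.065,1.9/g;s/\.087,91/.090,91/g;s/,\.018,h)/,.021,h)/' h.py; python3 - <<'E'
from h import *
p=shot('top');b=bars(p);stack(p)
s=state();print(s['force'])
b=b[1]
b=(*b[0],b[1]);x,y,a=b;h=a-90;o=box(0,.045)
cyc(b,2,pre=[[(o[0]+(x-o[0])*t,o[1]+(y-o[1])*t,.15,91.9+(h-91.9)*t)] for t in(.33,.67)])
E
```

```text
bar [0.6403 0.1696] 93.9 [156.  25.] 0.0302
bar [0.5905 0.3469] 96.2 [157.  25.] 0.0302
bar [0.5795 0.165 ] 89.6 [157.  25.] 0.0303
bar [0.5197 0.1492] 96.1 [156.  25.] 0.0304
bar [0.4563 0.1463] 95.0 [157.  24.] 0.0306
stack z0.0486 box xy [0.0673 0.047 ] size [24. 27.] ang 176.0 113
stack z0.0484 box xy [-0.0134  0.0524] size [23. 59.] ang 170.8 154
[ 0.37238071 -0.24505615 -0.19751453]
bar (np.float64(0.5905), np.float64(0.3469), np.float64(96.2)) slot 2
at [ 0.517  -0.1302  0.1752] hd 91.81 tilt 0.42 open 0.498 F [ 0.4 -0.2 -0.2] t 16.1
call 0 [-0.14, 0.785, 0.125] [-0.0, 0.005, 0.313] rows 3.3 
call 1 [0.246, 0.782, 0.0] [0.0, 0.0, 0.324] rows 3.4 
call 2 [0.578, 0.547, 0.25] [0.0, 0.0, 0.314] rows 3.4 
call 3 [0.0, 0.0, 0.395] [0.0, 0.0, 0.0] rows 1.6 
call 4 [0.0, 0.0, -0.745] [0.0, 0.0, 0.0] rows 3.0 
call 5 [-0.916, -0.219, 0.0] [0.0, 0.0, -0.314] rows 3.8 
call 6 [-0.725, -0.646, 0.0] [0.0, 0.0, -0.324] rows 3.9 
call 7 [-0.309, -0.89, 0.0] [0.0, 0.0, -0.314] rows 3.8 
call 8 [0.0, -0.0, 0.55] [0.0, 0.0, 0.0] rows 2.2 
call 8 [0.0, -0.0, 0.65] [0.0, 0.0, 0.0] rows 2.6 
call 9 [0.0, 0.0, -0.65] [0.0, 0.0, 0.0] rows 2.6
```

Call:
{"api": "servo_tool", "payload": {
  "steps": [
    [-0.14,0.785,0.1,0,0,0.313,0.4],
    [-0.14,0.785,0.1,0,0,0.313,0.4],
    [-0.14,0.785,0.1,0,0,0.313,0.4],
    [-0.14,0.785,0.1,0,0,0.313,0.4]
  ]
}}

```text
time: 16.45
tcp_pos: [0.5378, 0.0311, 0.1491]
eef_rot: [-0.001, 0.229, 0.973, 0.0]
force: [-0.2, -0.4, 1.1]
opening: 0.604
grasp_force: 0.0
```

Call:
{"api": "servo_tool", "payload": {
  "steps": [
    [0.246,0.782,0,0,0,0.324,0.4],
    [0.246,0.782,0,0,0,0.324,0.4],
    [0.246,0.782,0,0,0,0.324,0.4],
    [0.246,0.782,0,0,0,0.324,0.4]
  ]
}}

```text
time: 16.85
tcp_pos: [0.5631, 0.1936, 0.1494]
eef_rot: [-0.001, 0.467, 0.884, -0.0]
force: [-0.6, -1.2, -0.4]
opening: 0.598
grasp_force: 0.0
```

Call:
{"api": "servo_tool", "payload": {
  "steps": [
    [0.578,0.547,0.25,0,0,0.314,0.4],
    [0.578,0.547,0.25,0,0,0.314,0.4],
    [0.578,0.547,0.25,0,0,0.314,0.4],
    [0.578,0.547,0.25,0,0,0.314,0.4],
    [0.578,0.547,0.25,0,0,0.314,0.4],
    [0.578,0.547,0.25,0,0,0.314,0.4]
  ]
}}

```text
time: 17.45
tcp_pos: [0.5881, 0.3468, 0.0999]
eef_rot: [-0.0, 0.667, 0.745, -0.001]
force: [-0.6, -0.8, 0.3]
opening: 0.597
grasp_force: 0.0
```

```bash
python3 - <<'E'
from h import *
p=shot('wrist'); b=bars(p,xy=((.35,.72),(.26,.45)))
b=b[0]; plan([(*b[0],.021,b[1]-90)])
p=shot('top');stack(p)
E
```

```text
bar [0.5916 0.3456] 96.0 [157.  24.] 0.0314
at [0.5885 0.3463 0.1009] hd 6.26 tilt 0.05 open 0.601 F [-0.1 -0.3 -0.1] t 17.5
call 0 [-0.005, 0.015, 0.399] [-0.0, 0.001, 0.003] rows 1.6 
stack z0.0484 box xy [0.0009 0.0472] size [ 26. 160.] ang 0.3 753
```

Call:
{"api": "servo_tool", "payload": {
  "steps": [
    [-0.003,0.012,0.2,0,0,0,0.4],
    [-0.003,0.012,0.36,0,0,0,0.4],
    [-0.003,0.012,0.395,0,0,0,0.4],
    [-0.003,0.012,0.395,0,0,0,1],
    [-0.003,0.012,0.395,0,0,0,1],
    [-0.003,0.012,0.395,0,0,0,1],
    [-0.003,0.012,0.395,0,0,0,1]
  ]
}}

```text
time: 18.25
tcp_pos: [0.5921, 0.3475, 0.0247]
eef_rot: [0.001, 0.668, 0.745, 0.002]
force: [0.1, -0.3, 4.3]
opening: 0.278
grasp_force: 61.8
```

Call:
{"api": "servo_tool", "payload": {
  "steps": [
    [0,0,-0.15,0,0,0,1],
    [0,0,-0.4,0,0,0,1],
    [0,0,-0.6,0,0,0,1],
    [0,0,-0.745,0,0,0,1],
    [0,0,-0.745,0,0,0,1]
  ]
}}

```text
time: 18.75
tcp_pos: [0.5929, 0.3482, 0.1791]
eef_rot: [0.002, 0.668, 0.745, 0.006]
force: [1.2, -0.4, -0.6]
opening: 0.275
grasp_force: 61.3
```

Call:
{"api": "servo_tool", "payload": {
  "steps": [
    [-0.22,-0.05,0,0,0,-0.08,1],
    [-0.45,-0.11,0,0,0,-0.16,1],
    [-0.7,-0.165,0,0,0,-0.24,1],
    [-0.916,-0.219,0,0,0,-0.314,1],
    [-0.916,-0.219,0,0,0,-0.314,1]
  ]
}}

```text
time: 19.25
tcp_pos: [0.5666, 0.1549, 0.1697]
eef_rot: [-0.0, 0.466, 0.885, -0.002]
force: [0.7, 0.7, -1.7]
opening: 0.273
grasp_force: 61.2
```

Call:
{"api": "servo_tool", "payload": {
  "steps": [
    [-0.18,-0.16,0,0,0,-0.08,1],
    [-0.36,-0.32,0,0,0,-0.16,1],
    [-0.54,-0.48,0,0,0,-0.24,1],
    [-0.725,-0.646,0,0,0,-0.324,1],
    [-0.725,-0.646,0,0,0,-0.324,1]
  ]
}}

```text
time: 19.75
tcp_pos: [0.5419, -0.0375, 0.1697]
eef_rot: [-0.001, 0.229, 0.973, -0.001]
force: [-0.1, 0.1, -1.7]
opening: 0.275
grasp_force: 61.2
```

Call:
{"api": "servo_tool", "payload": {
  "steps": [
    [-0.08,-0.22,0,0,0,-0.08,1],
    [-0.16,-0.44,0,0,0,-0.16,1],
    [-0.24,-0.66,0,0,0,-0.24,1],
    [-0.309,-0.89,0,0,0,-0.314,1],
    [-0.309,-0.89,0,0,0,-0.314,1],
    [-0.309,-0.89,0,0,0,-0.314,1],
    [-0.309,-0.89,0,0,0,-0.314,1]
  ]
}}

```text
time: 20.45
tcp_pos: [0.5196, -0.218, 0.1703]
eef_rot: [-0.0, -0.017, 1.0, 0.001]
force: [-0.7, -0.2, -1.8]
opening: 0.275
grasp_force: 61.2
```

```bash
python3 - <<'E'
from h import *
place(2)
E
```

```text
at [ 0.5196 -0.218   0.1703] hd 91.89 tilt 0.08 open 0.275 F [-0.7 -0.2 -1.8] t 20.4
call 0 [0.006, -0.009, 0.576] [0.001, -0.0, -0.0] rows 2.4 
call 0 [0.006, -0.009, 0.651] [0.001, -0.0, -0.0] rows 2.7
```

Call:
{"api": "servo_tool", "payload": {
  "steps": [
    [0.005,-0.008,0.25,0,0,0,1],
    [0.005,-0.008,0.45,0,0,0,1],
    [0.005,-0.008,0.56,0,0,0,1],
    [0.005,-0.008,0.61,0,0,0,1],
    [0.005,-0.008,0.635,0,0,0,1],
    [0.005,-0.008,0.642,0,0,0,1],
    [0.005,-0.008,0.642,0,0,0,0.5],
    [0.005,-0.008,0.642,0,0,0,0.5],
    [0.005,-0.008,0.642,0,0,0,0.5]
  ]
}}

```text
time: 21.35
tcp_pos: [0.5193, -0.2215, 0.0444]
eef_rot: [0.001, -0.017, 1.0, -0.001]
force: [0.7, -0.3, -0.2]
opening: 0.501
grasp_force: 0.0
```

Call:
{"api": "servo_tool", "payload": {
  "steps": [
    [0,0,-0.1,0,0,0,0.5],
    [0,0,-0.3,0,0,0,0.5],
    [0,0,-0.5,0,0,0,0.5],
    [0,0,-0.642,0,0,0,0.5],
    [0,0,-0.642,0,0,0,0.5],
    [0,0,-0.642,0,0,0,0.5]
  ]
}}

```text
time: 21.95
tcp_pos: [0.5188, -0.2214, 0.1724]
eef_rot: [0.001, -0.017, 1.0, -0.001]
force: [-0.2, -0.5, -0.9]
opening: 0.499
grasp_force: 0.0
```

```bash
python3 - <<'E'
from h import *
p=shot('top');b=bars(p);stack(p)
b=min(b,key=lambda b:b[0][0])
b=(*b[0],b[1]);x,y,a=b;h=a-90;o=box(0,-.045)
cyc(b,3,pre=[[(o[0]+(x-o[0])*t,o[1]+(y-o[1])*t,.16,91.9+(h-91.9)*t)] for t in(.5,)])
E
```

```text
bar [0.6404 0.1699] 93.7 [157.  25.] 0.0302
bar [0.5795 0.1651] 89.6 [157.  25.] 0.0304
bar [0.5196 0.1494] 96.1 [156.  25.] 0.0303
bar [0.4563 0.1463] 95.1 [157.  24.] 0.0305
stack z0.0483 box xy [ 0.0019 -0.0441] size [ 26. 159.] ang 0.1 602
stack z0.0485 box xy [0.0006 0.0472] size [ 26. 160.] ang 0.1 754
bar (np.float64(0.4563), np.float64(0.1463), np.float64(95.1)) slot 3
at [ 0.5182 -0.221   0.1707] hd 91.91 tilt 0.01 open 0.502 F [ 0.8 -0.4 -0.9] t 22.0
call 0 [0.124, 0.927, 0.054] [0.0, -0.0, 0.482] rows 5.1 
call 1 [0.723, 0.582, 0.3] [0.0, 0.0, 0.482] rows 5.1 
call 2 [0.0, 0.0, 0.395] [0.0, 0.0, 0.0] rows 1.6 
call 3 [0.0, 0.0, -0.745] [0.0, 0.0, 0.0] rows 3.0 
call 4 [-0.806, -0.032, 0.0] [0.0, 0.0, 0.018] rows 3.3 
call 5 [-0.807, -0.01, 0.0] [0.0, 0.0, 0.018] rows 3.3 
call 6 [0.0, 0.0, 0.425] [0.0, 0.0, 0.0] rows 1.7 
call 6 [0.0, 0.0, 0.525] [0.0, 0.0, 0.0] rows 2.1 
call 7 [0.0, 0.0, -0.525] [0.0, 0.0, 0.0] rows 2.1
```

Layer 1 is good. Both remaining bars of layer 2 will come from the row.

Call:
{"api": "servo_tool", "payload": {
  "steps": [
    [0.124,0.927,0.054,0,0,0.482,0.45],
    [0.124,0.927,0.054,0,0,0.482,0.45],
    [0.124,0.927,0.054,0,0,0.482,0.45],
    [0.124,0.927,0.054,0,0,0.482,0.45],
    [0.124,0.927,0.054,0,0,0.482,0.45],
    [0.124,0.927,0.054,0,0,0.482,0.45]
  ]
}}

```text
time: 22.6
tcp_pos: [0.4863, -0.0348, 0.1582]
eef_rot: [-0.002, 0.355, 0.935, -0.0]
force: [-0.0, -0.6, -0.4]
opening: 0.549
grasp_force: 0.0
```

Call:
{"api": "servo_tool", "payload": {
  "steps": [
    [0.723,0.582,0.3,0,0,0.482,0.45],
    [0.723,0.582,0.3,0,0,0.482,0.45],
    [0.723,0.582,0.3,0,0,0.482,0.45],
    [0.723,0.582,0.3,0,0,0.482,0.45],
    [0.723,0.582,0.3,0,0,0.482,0.45],
    [0.723,0.582,0.3,0,0,0.482,0.45],
    [0.723,0.582,0.3,0,0,0.482,0.45],
    [0.723,0.582,0.3,0,0,0.482,0.45]
  ]
}}

```text
time: 23.4
tcp_pos: [0.4556, 0.1461, 0.0991]
eef_rot: [-0.001, 0.674, 0.739, -0.001]
force: [-0.3, -1.2, 0.4]
opening: 0.549
grasp_force: 0.0
```

```bash
python3 - <<'E'
from h import *
p=shot('wrist'); b=bars(p,xy=((.4,.49),(.03,.26)))
plan([(.4563,.1463,.021,5.1)])
E
```

```text
bar [0.457  0.1443] 94.9 [156.  24.] 0.0314
at [0.4559 0.146  0.0995] hd 5.23 tilt 0.07 open 0.549 F [-0.8  0.2  0.4] t 23.4
call 0 [0.002, 0.003, 0.393] [-0.001, 0.0, 0.001] rows 1.6
```

Call:
{"api": "servo_tool", "payload": {
  "steps": [
    [0,0.004,0.2,0,0,0,0.45],
    [0,0.004,0.36,0,0,0,0.45],
    [0,0.004,0.395,0,0,0,0.45],
    [0,0.004,0.395,0,0,0,1],
    [0,0.004,0.395,0,0,0,1],
    [0,0.004,0.395,0,0,0,1],
    [0,0.004,0.395,0,0,0,1]
  ]
}}

```text
time: 24.15
tcp_pos: [0.4577, 0.1466, 0.0227]
eef_rot: [0.001, 0.675, 0.738, 0.001]
force: [0.4, 0.6, -2.3]
opening: 0.275
grasp_force: 63.1
```

Call:
{"api": "servo_tool", "payload": {
  "steps": [
    [0,0,-0.15,0,0,0,1],
    [0,0,-0.4,0,0,0,1],
    [0,0,-0.6,0,0,0,1],
    [0,0,-0.745,0,0,0,1],
    [0,0,-0.745,0,0,0,1]
  ]
}}

```text
time: 24.65
tcp_pos: [0.4592, 0.1471, 0.1767]
eef_rot: [0.003, 0.675, 0.738, 0.004]
force: [-0.7, 0.0, -2.1]
opening: 0.276
grasp_force: 63.4
```

Call:
{"api": "servo_tool", "payload": {
  "steps": [
    [-0.2,-0.01,0,0,0,0,1],
    [-0.4,-0.02,0,0,0,0.01,1],
    [-0.6,-0.025,0,0,0,0.015,1],
    [-0.806,-0.032,0,0,0,0.018,1],
    [-0.806,-0.032,0,0,0,0.018,1]
  ]
}}

```text
time: 25.15
tcp_pos: [0.4645, -0.0188, 0.1688]
eef_rot: [-0.0, 0.687, 0.727, -0.001]
force: [-0.8, 1.2, -1.8]
opening: 0.273
grasp_force: 63.2
```

Call:
{"api": "servo_tool", "payload": {
  "steps": [
    [-0.2,0,0,0,0,0,1],
    [-0.4,0,0,0,0,0.01,1],
    [-0.6,-0.01,0,0,0,0.015,1],
    [-0.807,-0.01,0,0,0,0.018,1],
    [-0.807,-0.01,0,0,0,0.018,1],
    [-0.807,-0.01,0,0,0,0.018,1],
    [-0.807,-0.01,0,0,0,0.018,1]
  ]
}}

```text
time: 25.85
tcp_pos: [0.4729, -0.1746, 0.1696]
eef_rot: [-0.001, 0.695, 0.719, 0.0]
force: [-0.7, 0.4, -1.8]
opening: 0.272
grasp_force: 63.2
```

```bash
python3 - <<'E'
from h import *
place(3)
E
```

```text
at [ 0.4729 -0.1746  0.1696] hd 1.98 tilt 0.08 open 0.272 F [-0.7  0.4 -1.8] t 25.9
call 0 [-0.008, -0.004, 0.448] [-0.001, -0.001, 0.001] rows 1.8 
call 0 [-0.008, -0.004, 0.523] [-0.001, -0.001, 0.001] rows 2.1
```

Call:
{"api": "servo_tool", "payload": {
  "steps": [
    [-0.006,-0.004,0.2,0,0,0,1],
    [-0.006,-0.004,0.36,0,0,0,1],
    [-0.006,-0.004,0.44,0,0,0,1],
    [-0.006,-0.004,0.49,0,0,0,1],
    [-0.006,-0.004,0.512,0,0,0,1],
    [-0.006,-0.004,0.516,0,0,0,1],
    [-0.006,-0.004,0.516,0,0,0,0.5],
    [-0.006,-0.004,0.516,0,0,0,0.5],
    [-0.006,-0.004,0.516,0,0,0,0.5]
  ]
}}

```text
time: 26.75
tcp_pos: [0.4729, -0.1774, 0.0684]
eef_rot: [0.001, 0.695, 0.719, 0.0]
force: [-0.4, 0.3, -1.1]
opening: 0.505
grasp_force: 0.0
```

Call:
{"api": "servo_tool", "payload": {
  "steps": [
    [0,0,-0.1,0,0,0,0.5],
    [0,0,-0.3,0,0,0,0.5],
    [0,0,-0.516,0,0,0,0.5],
    [0,0,-0.516,0,0,0,0.5],
    [0,0,-0.516,0,0,0,0.5]
  ]
}}

```text
time: 27.25
tcp_pos: [0.4731, -0.1775, 0.1724]
eef_rot: [0.002, 0.695, 0.719, 0.001]
force: [-0.6, 0.9, -0.5]
opening: 0.496
grasp_force: 0.0
```

```bash
python3 - <<'E'
from h import *
p=shot('top');b=bars(p);stack(p)
b=min(b,key=lambda b:b[0][0])
b=(*b[0],b[1]);x,y,a=b;h=a-90;o=box(-.045,0)
cyc(b,4,pre=[[(o[0]+(x-o[0])*t,o[1]+(y-o[1])*t,.16,1.9+(h-1.9)*t)] for t in(.5,)])
E
```

```text
bar [0.6405 0.1697] 93.9 [157.  25.] 0.0302
bar [0.5795 0.165 ] 89.5 [157.  25.] 0.0305
bar [0.5198 0.1492] 96.3 [156.  25.] 0.0304
stack z0.0481 box xy [ 0.0472 -0.0426] size [24. 68.] ang 179.2 163
stack z0.0484 box xy [0.0261 0.0471] size [ 25. 110.] ang 179.8 508
stack z0.0485 box xy [-0.0681  0.0472] size [22. 25.] ang 89.1 114
stack z0.0735 box xy [-0.0446  0.0238] size [ 25. 111.] ang 89.6 537
bar (np.float64(0.5198), np.float64(0.1492), np.float64(96.3)) slot 4
at [ 0.4724 -0.1772  0.1705] hd 1.91 tilt 0.05 open 0.5 F [ 0.3  0.1 -1.8] t 27.3
call 0 [0.815, 0.145, 0.052] [0.001, 0.0, -0.024] rows 3.4 
call 1 [0.803, 0.177, 0.3] [0.0, 0.0, -0.024] rows 3.5 
call 2 [0.0, 0.0, 0.395] [0.0, 0.0, 0.0] rows 1.6 
call 3 [0.0, 0.0, -0.745] [0.0, 0.0, 0.0] rows 3.0 
call 4 [-0.812, 0.016, 0.0] [0.0, 0.0, 0.024] rows 3.3 
call 5 [-0.811, 0.048, 0.0] [0.0, 0.0, 0.024] rows 3.3 
call 6 [0.0, 0.0, 0.425] [0.0, 0.0, 0.0] rows 1.7 
call 6 [0.0, 0.0, 0.525] [0.0, 0.0, 0.0] rows 2.1 
call 7 [0.0, 0.0, -0.525] [0.0, 0.0, 0.0] rows 2.1
```

Call:
{"api": "servo_tool", "payload": {
  "steps": [
    [0.815,0.145,0.052,0,0,-0.024,0.45],
    [0.815,0.145,0.052,0,0,-0.024,0.45],
    [0.815,0.145,0.052,0,0,-0.024,0.45],
    [0.815,0.145,0.052,0,0,-0.024,0.45],
    [0.815,0.145,0.052,0,0,-0.024,0.45]
  ]
}}

```text
time: 27.8
tcp_pos: [0.495, -0.0108, 0.1577]
eef_rot: [-0.002, 0.68, 0.733, -0.001]
force: [-0.2, -0.8, -0.5]
opening: 0.549
grasp_force: 0.0
```

Call:
{"api": "servo_tool", "payload": {
  "steps": [
    [0.803,0.177,0.3,0,0,-0.024,0.45],
    [0.803,0.177,0.3,0,0,-0.024,0.45],
    [0.803,0.177,0.3,0,0,-0.024,0.45],
    [0.803,0.177,0.3,0,0,-0.024,0.45],
    [0.803,0.177,0.3,0,0,-0.024,0.45],
    [0.803,0.177,0.3,0,0,-0.024,0.45],
    [0.803,0.177,0.3,0,0,-0.024,0.45]
  ]
}}

```text
time: 28.5
tcp_pos: [0.5199, 0.1479, 0.1]
eef_rot: [0.0, 0.668, 0.744, -0.0]
force: [0.4, -0.1, 0.2]
opening: 0.549
grasp_force: 0.0
```

```bash
python3 - <<'E'
from h import *
plan([(.5198,.1492,.021,6.3)])
E
```

```text
at [0.5199 0.1479 0.1   ] hd 6.14 tilt 0.04 open 0.549 F [ 0.4 -0.1  0.2] t 28.5
call 0 [0.007, 0.0, 0.395] [0.0, 0.0, -0.002] rows 1.6
```

Call:
{"api": "servo_tool", "payload": {
  "steps": [
    [0.005,0,0.2,0,0,0,0.45],
    [0.005,0,0.36,0,0,0,0.45],
    [0.005,0,0.395,0,0,0,0.45],
    [0.005,0,0.395,0,0,0,1],
    [0.005,0,0.395,0,0,0,1],
    [0.005,0,0.395,0,0,0,1],
    [0.005,0,0.395,0,0,0,1]
  ]
}}

```text
time: 29.2
tcp_pos: [0.5205, 0.1506, 0.0225]
eef_rot: [0.001, 0.668, 0.744, 0.001]
force: [0.2, -1.3, 0.3]
opening: 0.272
grasp_force: 63.3
```

Call:
{"api": "servo_tool", "payload": {
  "steps": [
    [0,0,-0.15,0,0,0,1],
    [0,0,-0.4,0,0,0,1],
    [0,0,-0.6,0,0,0,1],
    [0,0,-0.745,0,0,0,1],
    [0,0,-0.745,0,0,0,1]
  ]
}}

```text
time: 29.7
tcp_pos: [0.5218, 0.1511, 0.1767]
eef_rot: [0.003, 0.667, 0.745, 0.004]
force: [0.3, 0.2, -1.4]
opening: 0.27
grasp_force: 63.1
```

Call:
{"api": "servo_tool", "payload": {
  "steps": [
    [-0.2,0,0,0,0,0,1],
    [-0.4,0.01,0,0,0,0.01,1],
    [-0.6,0.012,0,0,0,0.02,1],
    [-0.812,0.016,0,0,0,0.024,1],
    [-0.812,0.016,0,0,0,0.024,1]
  ]
}}

```text
time: 30.2
tcp_pos: [0.5401, -0.0152, 0.1681]
eef_rot: [-0.0, 0.684, 0.73, -0.002]
force: [-0.0, 0.5, -2.1]
opening: 0.275
grasp_force: 63.0
```

Call:
{"api": "servo_tool", "payload": {
  "steps": [
    [-0.2,0.012,0,0,0,0,1],
    [-0.4,0.024,0,0,0,0.01,1],
    [-0.6,0.036,0,0,0,0.02,1],
    [-0.811,0.048,0,0,0,0.024,1],
    [-0.811,0.048,0,0,0,0.024,1],
    [-0.811,0.048,0,0,0,0.024,1],
    [-0.811,0.048,0,0,0,0.024,1]
  ]
}}

```text
time: 30.9
tcp_pos: [0.5613, -0.1705, 0.169]
eef_rot: [-0.001, 0.695, 0.719, -0.0]
force: [-0.6, 1.0, -2.6]
opening: 0.277
grasp_force: 63.0
```

```bash
python3 - <<'E'
from h import *
place(4)
E
```

```text
at [ 0.5613 -0.1705  0.169 ] hd 1.97 tilt 0.09 open 0.277 F [-0.6  1.  -2.6] t 30.9
call 0 [-0.013, 0.003, 0.445] [-0.001, -0.001, 0.001] rows 1.8 
call 0 [-0.013, 0.003, 0.52] [-0.001, -0.001, 0.001] rows 2.1
```

Call:
{"api": "servo_tool", "payload": {
  "steps": [
    [-0.012,0.003,0.2,0,0,0,1],
    [-0.012,0.003,0.36,0,0,0,1],
    [-0.012,0.003,0.44,0,0,0,1],
    [-0.012,0.003,0.49,0,0,0,1],
    [-0.012,0.003,0.51,0,0,0,1],
    [-0.012,0.003,0.514,0,0,0,1],
    [-0.012,0.003,0.514,0,0,0,0.5],
    [-0.012,0.003,0.514,0,0,0,0.5],
    [-0.012,0.003,0.514,0,0,0,0.5]
  ]
}}

```text
time: 31.8
tcp_pos: [0.5629, -0.1744, 0.0686]
eef_rot: [0.001, 0.695, 0.719, 0.0]
force: [0.4, -0.1, -0.3]
opening: 0.502
grasp_force: 0.0
```

Call:
{"api": "servo_tool", "payload": {
  "steps": [
    [0,0,-0.1,0,0,0,0.5],
    [0,0,-0.3,0,0,0,0.5],
    [0,0,-0.514,0,0,0,0.5],
    [0,0,-0.514,0,0,0,0.5],
    [0,0,-0.514,0,0,0,0.5]
  ]
}}

```text
time: 32.3
tcp_pos: [0.563, -0.1745, 0.1724]
eef_rot: [0.002, 0.695, 0.719, 0.001]
force: [0.3, 0.1, -0.6]
opening: 0.499
grasp_force: 0.0
```

```bash
python3 - <<'E'
from h import *
p=shot('top');b=bars(p);stack(p)
b=min(b,key=lambda b:b[0][0])
b=(*b[0],b[1]);x,y,a=b;h=a-90;o=box(.045,0)
cyc(b,5,pre=[[(o[0]+(x-o[0])*t,o[1]+(y-o[1])*t,.16,1.9+(h-1.9)*t)] for t in(.5,)])
E
```

```text
bar [0.6404 0.1697] 93.8 [157.  25.] 0.0302
bar [0.5794 0.1651] 89.6 [157.  25.] 0.0303
stack z0.0484 box xy [0.0716 0.0477] size [18. 25.] ang 89.1 85
stack z0.0484 box xy [0.0018 0.0476] size [26. 62.] ang 1.3 295
stack z0.0489 box xy [-0.0088 -0.0524] size [13. 43.] ang 171.2 81
stack z0.0489 box xy [-0.0683  0.048 ] size [22. 23.] ang 91.9 91
stack z0.0734 box xy [0.0449 0.0305] size [25. 97.] ang 90.5 434
stack z0.0736 box xy [-0.045 -0.055] size [25. 53.] ang 87.1 238
stack z0.0736 box xy [-0.045   0.0553] size [23. 48.] ang 88.5 221
bar (np.float64(0.5794), np.float64(0.1651), np.float64(89.6)) slot 5
at [ 0.5623 -0.1742  0.1703] hd 1.91 tilt 0.06 open 0.507 F [ 0.3  0.2 -1.2] t 32.4
call 0 [0.849, 0.07, 0.051] [0.001, 0.0, 0.013] rows 3.5 
call 1 [0.845, 0.055, 0.3] [0.0, 0.0, 0.013] rows 3.6 
call 2 [0.0, 0.0, 0.395] [0.0, 0.0, 0.0] rows 1.6 
call 3 [0.0, 0.0, -0.745] [0.0, 0.0, 0.0] rows 3.0 
call 4 [-0.738, -0.155, 0.0] [0.0, 0.0, -0.513] rows 5.4 
call 5 [-0.4, -0.639, 0.0] [0.0, 0.0, -0.513] rows 5.4 
call 6 [-0.0, 0.0, 0.3] [0.0, 0.0, 0.0] rows 1.3 
call 6 [-0.0, 0.0, 0.4] [0.0, 0.0, 0.0] rows 1.7 
call 7 [0.0, 0.0, -0.4] [0.0, 0.0, 0.0] rows 1.7
```

Call:
{"api": "servo_tool", "payload": {
  "steps": [
    [0.849,0.07,0.051,0,0,0.013,0.45],
    [0.849,0.07,0.051,0,0,0.013,0.45],
    [0.849,0.07,0.051,0,0,0.013,0.45],
    [0.849,0.07,0.051,0,0,0.013,0.45],
    [0.849,0.07,0.051,0,0,0.013,0.45]
  ]
}}

```text
time: 32.85
tcp_pos: [0.5695, -0.0008, 0.1573]
eef_rot: [-0.002, 0.701, 0.713, -0.001]
force: [-0.1, -0.3, -0.2]
opening: 0.548
grasp_force: 0.0
```

Call:
{"api": "servo_tool", "payload": {
  "steps": [
    [0.845,0.055,0.3,0,0,0.013,0.45],
    [0.845,0.055,0.3,0,0,0.013,0.45],
    [0.845,0.055,0.3,0,0,0.013,0.45],
    [0.845,0.055,0.3,0,0,0.013,0.45],
    [0.845,0.055,0.3,0,0,0.013,0.45],
    [0.845,0.055,0.3,0,0,0.013,0.45],
    [0.845,0.055,0.3,0,0,0.013,0.45]
  ]
}}

```text
time: 33.55
tcp_pos: [0.5796, 0.1635, 0.0997]
eef_rot: [0.0, 0.71, 0.704, -0.0]
force: [0.3, 0.4, 0.5]
opening: 0.55
grasp_force: 0.0
```

```bash
python3 - <<'E'
from h import *
plan([(.5794,.1651,.021,-.4)])
p=shot('top');stack(p)
E
```

```text
at [0.5796 0.1635 0.0997] hd -0.52 tilt 0.04 open 0.55 F [0.3 0.4 0.5] t 33.5
call 0 [0.008, -0.001, 0.393] [-0.0, 0.0, -0.001] rows 1.6 
stack z0.0485 box xy [ 0.0721 -0.044 ] size [18. 26.] ang 90.7 82
stack z0.0483 box xy [0.0718 0.047 ] size [18. 24.] ang 88.8 84
stack z0.0484 box xy [ 0.0021 -0.0443] size [26. 63.] ang 179.7 300
stack z0.0482 box xy [0.0019 0.0474] size [26. 62.] ang 0.1 296
stack z0.0486 box xy [-0.0675 -0.0443] size [21. 27.] ang 88.9 110
stack z0.0483 box xy [-0.0679  0.0472] size [23. 25.] ang 87.7 114
stack z0.0734 box xy [ 0.0452 -0.0013] size [ 26. 161.] ang 90.0 768
stack z0.0736 box xy [-0.0447 -0.0011] size [ 26. 160.] ang 90.0 797
```

Both layers are excellent. Next is the fifth bar.

Call:
{"api": "servo_tool", "payload": {
  "steps": [
    [0.006,0,0.2,0,0,0,0.45],
    [0.006,0,0.36,0,0,0,0.45],
    [0.006,0,0.393,0,0,0,0.45],
    [0.006,0,0.393,0,0,0,1],
    [0.006,0,0.393,0,0,0,1],
    [0.006,0,0.393,0,0,0,1],
    [0.006,0,0.393,0,0,0,1]
  ]
}}

```text
time: 34.3
tcp_pos: [0.5801, 0.1665, 0.0227]
eef_rot: [0.001, 0.71, 0.704, 0.001]
force: [1.1, -0.8, 4.1]
opening: 0.274
grasp_force: 64.1
```

Call:
{"api": "servo_tool", "payload": {
  "steps": [
    [0,0,-0.15,0,0,0,1],
    [0,0,-0.4,0,0,0,1],
    [0,0,-0.6,0,0,0,1],
    [0,0,-0.745,0,0,0,1],
    [0,0,-0.745,0,0,0,1]
  ]
}}

```text
time: 34.8
tcp_pos: [0.5816, 0.167, 0.1775]
eef_rot: [0.003, 0.71, 0.705, 0.005]
force: [1.6, -0.0, -2.1]
opening: 0.272
grasp_force: 63.3
```

Call:
{"api": "servo_tool", "payload": {
  "steps": [
    [-0.15,-0.03,0,0,0,-0.09,1],
    [-0.3,-0.06,0,0,0,-0.18,1],
    [-0.45,-0.09,0,0,0,-0.27,1],
    [-0.6,-0.12,0,0,0,-0.36,1],
    [-0.7,-0.14,0,0,0,-0.45,1],
    [-0.738,-0.155,0,0,0,-0.513,1],
    [-0.738,-0.155,0,0,0,-0.513,1]
  ]
}}

```text
time: 35.5
tcp_pos: [0.5465, 0.0179, 0.1687]
eef_rot: [-0.001, 0.377, 0.926, -0.0]
force: [0.2, 0.6, -1.8]
opening: 0.274
grasp_force: 63.2
```

Call:
{"api": "servo_tool", "payload": {
  "steps": [
    [-0.08,-0.12,0,0,0,-0.09,1],
    [-0.16,-0.24,0,0,0,-0.18,1],
    [-0.24,-0.36,0,0,0,-0.27,1],
    [-0.31,-0.48,0,0,0,-0.36,1],
    [-0.37,-0.58,0,0,0,-0.45,1],
    [-0.4,-0.639,0,0,0,-0.513,1],
    [-0.4,-0.639,0,0,0,-0.513,1],
    [-0.4,-0.639,0,0,0,-0.513,1],
    [-0.4,-0.639,0,0,0,-0.513,1]
  ]
}}

```text
time: 36.4
tcp_pos: [0.5156, -0.1272, 0.1697]
eef_rot: [-0.0, -0.016, 1.0, 0.0]
force: [-0.6, -0.2, -2.3]
opening: 0.279
grasp_force: 63.2
```

```bash
python3 - <<'E'
from h import *
place(5)
E
```

```text
at [ 0.5156 -0.1272  0.1697] hd 91.82 tilt 0.04 open 0.279 F [-0.6 -0.2 -2.3] t 36.4
call 0 [0.001, -0.012, 0.324] [0.0, -0.0, -0.001] rows 1.3 
call 0 [0.001, -0.012, 0.399] [0.0, -0.0, -0.001] rows 1.6
```

Call:
{"api": "servo_tool", "payload": {
  "steps": [
    [0.001,-0.01,0.15,0,0,0,1],
    [0.001,-0.01,0.27,0,0,0,1],
    [0.001,-0.01,0.34,0,0,0,1],
    [0.001,-0.01,0.38,0,0,0,1],
    [0.001,-0.01,0.392,0,0,0,1],
    [0.001,-0.01,0.392,0,0,0,1],
    [0.001,-0.01,0.392,0,0,0,0.5],
    [0.001,-0.01,0.392,0,0,0,0.5],
    [0.001,-0.01,0.392,0,0,0,0.5]
  ]
}}

```text
time: 37.3
tcp_pos: [0.5158, -0.1305, 0.093]
eef_rot: [0.001, -0.017, 1.0, -0.0]
force: [-0.7, 0.2, -1.0]
opening: 0.499
grasp_force: 0.0
```

Call:
{"api": "servo_tool", "payload": {
  "steps": [
    [0,0,-0.1,0,0,0,0.5],
    [0,0,-0.25,0,0,0,0.5],
    [0,0,-0.392,0,0,0,0.5],
    [0,0,-0.392,0,0,0,0.5],
    [0,0,-0.392,0,0,0,0.5]
  ]
}}

```text
time: 37.8
tcp_pos: [0.5157, -0.1305, 0.1713]
eef_rot: [0.001, -0.017, 1.0, -0.0]
force: [0.1, 0.4, -0.8]
opening: 0.503
grasp_force: 0.0
```

```bash
python3 - <<'E'
from h import *
p=shot('top');b=bars(p);stack(p)
b=min(b,key=lambda b:b[0][0])
b=(*b[0],b[1]);x,y,a=b;h=a-90;o=box(0,.045)
cyc(b,6,pre=[[(o[0]+(x-o[0])*t,o[1]+(y-o[1])*t,.16,91.9+(h-91.9)*t)] for t in(.5,)])
E
```

```text
bar [0.6405 0.1698] 93.8 [157.  25.] 0.0302
stack z0.0484 box xy [-0.0117 -0.044 ] size [26. 35.] ang 179.8 150
stack z0.0487 box xy [-0.0674 -0.0443] size [21. 26.] ang 89.7 112
stack z0.0735 box xy [-0.0449 -0.0282] size [ 25. 105.] ang 90.0 511
stack z0.0732 box xy [-0.0453  0.0689] size [20. 25.] ang 178.1 83
stack z0.0984 box xy [0.0607 0.0465] size [25. 43.] ang 1.6 181
bar (np.float64(0.6405), np.float64(0.1698), np.float64(93.8)) slot 6
at [ 0.5151 -0.1303  0.1698] hd 91.91 tilt 0.0 open 0.499 F [-0.2 -0.7 -0.5] t 37.9
call 0 [-0.339, 0.741, 0.049] [0.0, 0.0, 0.49] rows 5.2 
call 1 [0.271, 0.765, 0.3] [0.0, 0.0, 0.489] rows 5.2 
call 2 [0.0, 0.0, 0.395] [0.0, 0.0, 0.0] rows 1.6 
call 3 [0.0, 0.0, -0.745] [0.0, 0.0, 0.0] rows 3.0 
call 4 [-0.628, -0.243, 0.0] [0.0, 0.0, -0.323] rows 3.4 
call 5 [-0.443, -0.533, 0.0] [0.0, 0.0, -0.333] rows 3.5 
call 6 [-0.114, -0.663, 0.0] [0.0, 0.0, -0.323] rows 3.4 
call 7 [0.0, 0.0, 0.3] [0.0, 0.0, 0.0] rows 1.3 
call 7 [0.0, 0.0, 0.4] [0.0, 0.0, 0.0] rows 1.7 
call 8 [0.0, 0.0, -0.4] [0.0, 0.0, 0.0] rows 1.7
```

Call:
{"api": "servo_tool", "payload": {
  "steps": [
    [-0.339,0.741,0.049,0,0,0.49,0.45],
    [-0.339,0.741,0.049,0,0,0.49,0.45],
    [-0.339,0.741,0.049,0,0,0.49,0.45],
    [-0.339,0.741,0.049,0,0,0.49,0.45],
    [-0.339,0.741,0.049,0,0,0.49,0.45],
    [-0.339,0.741,0.049,0,0,0.49,0.45]
  ]
}}

```text
time: 38.45
tcp_pos: [0.5773, 0.0213, 0.1578]
eef_rot: [-0.002, 0.361, 0.932, -0.001]
force: [-0.3, -0.9, -1.1]
opening: 0.551
grasp_force: 0.0
```

Call:
{"api": "servo_tool", "payload": {
  "steps": [
    [0.271,0.765,0.3,0,0,0.489,0.45],
    [0.271,0.765,0.3,0,0,0.489,0.45],
    [0.271,0.765,0.3,0,0,0.489,0.45],
    [0.271,0.765,0.3,0,0,0.489,0.45],
    [0.271,0.765,0.3,0,0,0.489,0.45],
    [0.271,0.765,0.3,0,0,0.489,0.45],
    [0.271,0.765,0.3,0,0,0.489,0.45],
    [0.271,0.765,0.3,0,0,0.489,0.45]
  ]
}}

```text
time: 39.25
tcp_pos: [0.6404, 0.1692, 0.1002]
eef_rot: [-0.0, 0.683, 0.731, -0.0]
force: [0.6, -0.5, 0.6]
opening: 0.554
grasp_force: 0.0
```

```bash
python3 - <<'E'
from h import *
plan([(.6405,.1698,.021,3.8)])
p=shot('top');stack(p)
E
```

```text
at [0.6404 0.1692 0.1002] hd 3.92 tilt 0.02 open 0.554 F [ 0.6 -0.5  0.6] t 39.2
call 0 [0.003, 0.001, 0.396] [-0.0, 0.0, 0.001] rows 1.6 
stack z0.0485 box xy [ 0.0723 -0.0439] size [18. 25.] ang 91.2 80
stack z0.0484 box xy [ 0.0021 -0.051 ] size [41. 63.] ang 179.2 307
stack z0.0482 box xy [0.0022 0.0567] size [ 7. 61.] ang 0.5 81
stack z0.0486 box xy [-0.0674 -0.0442] size [21. 26.] ang 89.4 109
stack z0.0734 box xy [ 0.0452 -0.0265] size [ 26. 109.] ang 90.4 522
stack z0.0735 box xy [0.0446 0.0686] size [21. 24.] ang 179.3 103
stack z0.0735 box xy [-0.0448 -0.0266] size [ 25. 109.] ang 89.8 542
stack z0.0734 box xy [-0.0468  0.0684] size [22. 27.] ang 178.5 115
stack z0.0984 box xy [0.0022 0.0463] size [ 26. 160.] ang 0.2 835
```

Call:
{"api": "servo_tool", "payload": {
  "steps": [
    [0.003,0,0.2,0,0,0,0.45],
    [0.003,0,0.36,0,0,0,0.45],
    [0.003,0,0.395,0,0,0,0.45],
    [0.003,0,0.395,0,0,0,1],
    [0.003,0,0.395,0,0,0,1],
    [0.003,0,0.395,0,0,0,1],
    [0.003,0,0.395,0,0,0,1]
  ]
}}

```text
time: 40.0
tcp_pos: [0.6413, 0.1706, 0.0229]
eef_rot: [0.001, 0.683, 0.73, 0.001]
force: [0.4, 0.8, -2.4]
opening: 0.272
grasp_force: 63.1
```

Call:
{"api": "servo_tool", "payload": {
  "steps": [
    [0,0,-0.15,0,0,0,1],
    [0,0,-0.4,0,0,0,1],
    [0,0,-0.6,0,0,0,1],
    [0,0,-0.745,0,0,0,1],
    [0,0,-0.745,0,0,0,1]
  ]
}}

```text
time: 40.5
tcp_pos: [0.6428, 0.171, 0.1783]
eef_rot: [0.003, 0.683, 0.73, 0.005]
force: [0.5, 0.3, -1.7]
opening: 0.277
grasp_force: 63.4
```

Call:
{"api": "servo_tool", "payload": {
  "steps": [
    [-0.2,-0.08,0,0,0,-0.09,1],
    [-0.4,-0.16,0,0,0,-0.18,1],
    [-0.55,-0.22,0,0,0,-0.26,1],
    [-0.628,-0.243,0,0,0,-0.323,1],
    [-0.628,-0.243,0,0,0,-0.323,1]
  ]
}}

```text
time: 41.0
tcp_pos: [0.5995, 0.0395, 0.169]
eef_rot: [-0.001, 0.479, 0.878, -0.001]
force: [0.9, 0.7, -2.0]
opening: 0.276
grasp_force: 63.2
```

Call:
{"api": "servo_tool", "payload": {
  "steps": [
    [-0.12,-0.14,0,0,0,-0.09,1],
    [-0.24,-0.28,0,0,0,-0.18,1],
    [-0.36,-0.42,0,0,0,-0.26,1],
    [-0.443,-0.533,0,0,0,-0.333,1],
    [-0.443,-0.533,0,0,0,-0.333,1]
  ]
}}

```text
time: 41.5
tcp_pos: [0.558, -0.0927, 0.1692]
eef_rot: [-0.001, 0.236, 0.972, -0.001]
force: [-0.3, 0.7, -2.4]
opening: 0.27
grasp_force: 63.2
```

Call:
{"api": "servo_tool", "payload": {
  "steps": [
    [-0.03,-0.18,0,0,0,-0.09,1],
    [-0.06,-0.36,0,0,0,-0.18,1],
    [-0.09,-0.54,0,0,0,-0.26,1],
    [-0.114,-0.663,0,0,0,-0.323,1],
    [-0.114,-0.663,0,0,0,-0.323,1],
    [-0.114,-0.663,0,0,0,-0.323,1],
    [-0.114,-0.663,0,0,0,-0.323,1]
  ]
}}

```text
time: 42.2
tcp_pos: [0.5193, -0.2173, 0.1698]
eef_rot: [-0.0, -0.016, 1.0, 0.001]
force: [-0.0, 0.4, -1.9]
opening: 0.271
grasp_force: 63.2
```

```bash
python3 - <<'E'
from h import *
place(6)
E
```

```text
at [ 0.5193 -0.2173  0.1698] hd 91.89 tilt 0.06 open 0.271 F [-0.   0.4 -1.9] t 42.2
call 0 [0.004, -0.012, 0.324] [0.001, -0.0, -0.0] rows 1.3 
call 0 [0.004, -0.012, 0.399] [0.001, -0.0, -0.0] rows 1.6
```

Call:
{"api": "servo_tool", "payload": {
  "steps": [
    [0.003,-0.008,0.15,0,0,0,1],
    [0.003,-0.008,0.27,0,0,0,1],
    [0.003,-0.008,0.34,0,0,0,1],
    [0.003,-0.008,0.38,0,0,0,1],
    [0.003,-0.008,0.392,0,0,0,1],
    [0.003,-0.008,0.392,0,0,0,1],
    [0.003,-0.008,0.392,0,0,0,0.5],
    [0.003,-0.008,0.392,0,0,0,0.5],
    [0.003,-0.008,0.392,0,0,0,0.5]
  ]
}}

```text
time: 43.1
tcp_pos: [0.5188, -0.2207, 0.0933]
eef_rot: [0.001, -0.017, 1.0, -0.001]
force: [-0.4, -0.6, 0.7]
opening: 0.503
grasp_force: 0.0
```

Call:
{"api": "servo_tool", "payload": {
  "steps": [
    [0,0,-0.1,0,0,0,0.5],
    [0,0,-0.25,0,0,0,0.5],
    [0,0,-0.5,0,0,0,0.5],
    [0,0,-0.75,0,0,0,0.5],
    [0,0,-0.9,0,0,0,0.5],
    [0,0,-0.9,0,0,0,0.5]
  ]
}}

```text
time: 43.7
tcp_pos: [0.5194, -0.2211, 0.2795]
eef_rot: [0.005, -0.017, 1.0, -0.003]
force: [-0.2, -0.1, -0.3]
opening: 0.497
grasp_force: 0.0
```

```bash
python3 - <<'E'
from h import *
p=shot('top','top8.png');b=bars(p);stack(p)
H=box(-.08,-.124); f=lambda y,z:(*(H+y*YD),z,1.9)
plan([(.48,-.22,.36,60)],[f(0.03,.44)],[f(-.17,.44)],[f(-.17,.292)])
def P(a,s,n=.044): return np.array([s*np.cos(a)-n*np.sin(a),s*np.sin(a)+n*np.cos(a)])
def tc(a):
    q=P(a,.235); c=P(a,.248)
    return np.array([(c[0] if a>1.57 else q[0])-.011,q[1]+.084])
pts=[1.9,1.8,1.7,1.6,1.5,1.4,1.3,1.2,1.1,1.0,.9,.8,.7,.6,.5,.4,.3,.2,.12,.06,.02,-.02]
for a in pts: print(a,tc(a).round(4), ((tc(a)-tc(1.9))*[1,-1]/.2).round(3))
E
```

```text
stack z0.0483 box xy [ 0.0018 -0.0352] size [ 9. 61.] ang 0.9 96
stack z0.0480 box xy [0.0022 0.0566] size [ 7. 62.] ang 179.2 79
stack z0.0734 box xy [ 0.043  -0.0025] size [37. 61.] ang 90.6 299
stack z0.0734 box xy [ 0.0451 -0.0715] size [14. 24.] ang 177.4 65
stack z0.0734 box xy [0.0446 0.0685] size [21. 24.] ang 179.1 105
stack z0.0737 box xy [-0.0444 -0.0725] size [15. 23.] ang 176.9 78
stack z0.0734 box xy [-0.0456 -0.0023] size [25. 61.] ang 88.0 308
stack z0.0739 box xy [-0.0468  0.0685] size [22. 27.] ang 177.6 111
stack z0.0984 box xy [ 0.0024 -0.0433] size [ 27. 159.] ang 0.1 841
stack z0.0984 box xy [0.0021 0.0465] size [ 25. 160.] ang 0.4 831
at [ 0.519  -0.2209  0.276 ] hd 91.91 tilt 0.41 open 0.495 F [ 0.6  0.4 -0.8] t 43.8
call 0 [0.192, 0.009, -0.421] [-0.001, 0.004, 0.355] rows 3.8 
call 1 [0.045, -0.321, -0.4] [0.0, 0.0, 0.646] rows 6.8 
call 2 [-1.0, -0.0, 0.0] [0.0, 0.0, 0.0] rows 4.0 
call 3 [0.0, 0.0, 0.74] [0.0, 0.0, 0.0] rows 3.0 
1.9 [-0.1328  0.2922] [ 0. -0.]
1.8 [-0.1102  0.3029] [ 0.113 -0.054]
1.7 [-0.0866  0.3114] [ 0.231 -0.096]
1.6 [-0.0622  0.3176] [ 0.353 -0.127]
1.5 [-0.0383  0.3215] [ 0.473 -0.147]
1.4 [-0.0144  0.3231] [ 0.592 -0.155]
1.3 [0.0095 0.3222] [ 0.711 -0.15 ]
1.2 [0.0331 0.319 ] [ 0.83  -0.134]
1.1 [0.0564 0.3134] [ 0.946 -0.106]
1.0 [0.0789 0.3055] [ 1.059 -0.067]
0.9 [0.1006 0.2954] [ 1.167 -0.016]
0.8 [0.1212 0.2832] [1.27  0.045]
0.7 [0.1404 0.269 ] [1.366 0.116]
0.6 [0.1581 0.253 ] [1.455 0.196]
0.5 [0.1741 0.2353] [1.535 0.284]
0.4 [0.1883 0.216 ] [1.606 0.381]
0.3 [0.2005 0.1955] [1.667 0.483]
0.2 [0.2106 0.1738] [1.717 0.592]
0.12 [0.217  0.1558] [1.749 0.682]
0.06 [0.2209 0.142 ] [1.769 0.751]
0.02 [0.2231 0.1327] [1.779 0.797]
-0.02 [0.2248 0.1233] [1.788 0.844]
```

View pics/top8.png

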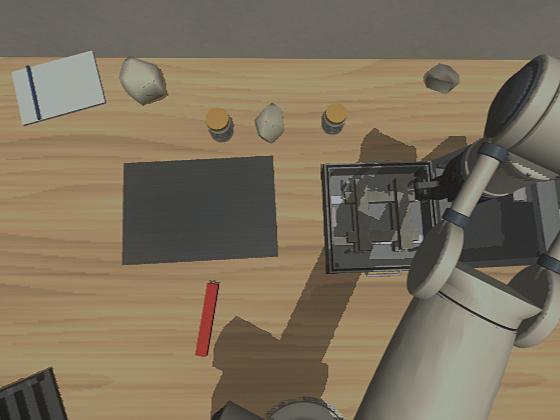

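All six bars are stacked at about (377,213). The plate is empty, and the rock and jars haven't moved. Now I'll close the gripper and move behind the lid.

Call:
{"api": "servo_tool", "payload": {
  "steps": [
    [0.192,0,-0.44,0,0,0.355,1],
    [0.192,0,-0.44,0,0,0.355,1],
    [0.192,0,-0.44,0,0,0.355,1],
    [0.192,0,-0.44,0,0,0.355,1],
    [0.192,0,-0.44,0,0,0.355,1]
  ]
}}

```text
time: 44.25
tcp_pos: [0.4796, -0.2218, 0.3588]
eef_rot: [-0.001, 0.26, 0.966, 0.0]
force: [0.7, 1.0, -0.5]
opening: 0.0
grasp_force: 0.0
```

Call:
{"api": "servo_tool", "payload": {
  "steps": [
    [0.045,-0.321,-0.4,0,0,0.646,1],
    [0.045,-0.321,-0.4,0,0,0.646,1],
    [0.045,-0.321,-0.4,0,0,0.646,1],
    [0.045,-0.321,-0.4,0,0,0.646,1],
    [0.045,-0.321,-0.4,0,0,0.646,1],
    [0.045,-0.321,-0.4,0,0,0.646,1],
    [0.045,-0.321,-0.4,0,0,0.646,1],
    [0.045,-0.321,-0.4,0,0,0.646,1]
  ]
}}

```text
time: 45.05
tcp_pos: [0.44, -0.2729, 0.4385]
eef_rot: [-0.001, 0.695, 0.719, -0.0]
force: [-0.1, -0.1, -0.1]
opening: -0.001
grasp_force: 0.0
```

Call:
{"api": "servo_tool", "payload": {
  "steps": [
    [-0.25,0,0,0,0,0,1],
    [-0.5,0,0,0,0,0,1],
    [-0.75,0,0,0,0,0,1],
    [-1,0,0,0,0,0,1],
    [-1,0,0,0,0,0,1],
    [-1,0,0,0,0,0,1]
  ]
}}

```text
time: 45.65
tcp_pos: [0.4467, -0.4749, 0.4352]
eef_rot: [-0.004, 0.695, 0.719, 0.0]
force: [0.1, 1.1, 0.7]
opening: -0.0
grasp_force: 0.0
```

```bash
python3 - <<'E'
from h import *
p=shot('side','s9.png')
lx,ly,z=lidpts(p)
for a in np.arange(.15,.26,.02):
        k=(z>a)&(z<a+.02)&(lx>.0)
        if k.sum()>5: print(a.round(2),k.sum(),np.percentile(ly[k],[2,25,50,75,98]).round(3))
H=box(-.08,-.124); f=lambda y,z:(*(H+y*YD),z,1.9)
plan([f(-.17,.44),f(-.17,.292)])
E
```

```text
0.15 25 [-0.109 -0.108 -0.108 -0.108 -0.105]
0.21 2934 [-0.126 -0.121 -0.115 -0.108 -0.097]
0.23 997 [-0.101 -0.095 -0.091 -0.088 -0.084]
at [ 0.4464 -0.4732  0.4381] hd 2.0 tilt 0.18 open 0.002 F [-0.4 -0.5 -0.6] t 45.7
call 0 [0.01, 0.002, -0.009] [-0.001, -0.002, 0.001] rows 0.1 
call 0 [0.008, 0.003, 0.731] [-0.001, -0.002, 0.001] rows 3.0
```

View pics/s9.png

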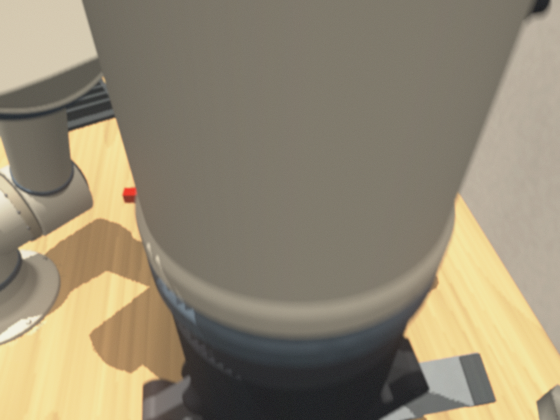

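The side view mostly shows the wrist above the lid, whose edge is visible at (450,385). The lid still sits at about 1.9 rad. I'll descend behind it and push it over.

Call:
{"api": "servo_tool", "payload": {
  "steps": [
    [0,0,0.25,0,0,0,1],
    [0,0,0.5,0,0,0,1],
    [0,0,0.73,0,0,0,1],
    [0,0,0.73,0,0,0,1],
    [0,0,0.73,0,0,0,1]
  ]
}}

```text
time: 46.2
tcp_pos: [0.4461, -0.4711, 0.296]
eef_rot: [0.0, 0.695, 0.719, -0.0]
force: [0.8, 0.6, 1.9]
opening: 0.0
grasp_force: 0.0
```

Call:
{"api": "servo_tool", "payload": {
  "steps": [
    [0.1,0,0,0,0,0,1],
    [0.19,0,0,0,0,0,1],
    [0.24,0,-0.03,0,0,0,1],
    [0.3,0,-0.055,0,0,0,1],
    [0.36,0,-0.078,0,0,0,1],
    [0.42,0,-0.097,0,0,0,1],
    [0.48,0,-0.113,0,0,0,1],
    [0.54,0,-0.127,0,0,0,1],
    [0.6,0,-0.138,0,0,0,1],
    [0.66,0,-0.147,0,0,0,1]
  ]
}}

```text
time: 47.2
tcp_pos: [0.4425, -0.342, 0.33]
eef_rot: [0.007, 0.696, 0.718, -0.001]
force: [0.4, -6.7, 11.7]
opening: -0.005
grasp_force: 6.0
```

```bash
python3 - <<'E'
from h import *
s=state();print(s['tcp_pos'],s['force'])
for n in('side','top'):
    p=shot(n); lx,ly,z=lidpts(p)
    for a in np.arange(.11,.26,.02):
        k=(z>a)&(z<a+.02)&(lx>.04)
        if k.sum()>5: print(n,a.round(2),k.sum(),np.percentile(ly[k],[2,25,50,75,98]).round(3))
E
```

```text
[ 0.44253133 -0.34200812  0.33003966] [ 0.43657873 -6.65475109 11.72374487]
side 0.11 338 [-0.061 -0.058 -0.058 -0.057 -0.057]
side 0.13 361 [-0.062 -0.06  -0.059 -0.059 -0.058]
side 0.15 404 [-0.064 -0.062 -0.061 -0.061 -0.06 ]
side 0.17 463 [-0.065 -0.063 -0.063 -0.062 -0.062]
side 0.19 533 [-0.065 -0.065 -0.064 -0.064 -0.063]
side 0.21 608 [-0.067 -0.066 -0.066 -0.065 -0.065]
side 0.23 4119 [-0.068 -0.062 -0.05  -0.037 -0.025]
top 0.11 291 [-0.046 -0.044 -0.043 -0.036 -0.009]
top 0.13 307 [-0.047 -0.046 -0.045 -0.04  -0.011]
top 0.15 335 [-0.049 -0.047 -0.046 -0.039 -0.012]
top 0.17 264 [-0.049 -0.048 -0.047 -0.03  -0.014]
top 0.19 86 [-0.039 -0.026 -0.017 -0.016 -0.015]
top 0.21 64 [-0.026 -0.019 -0.018 -0.017 -0.016]
top 0.23 1415 [-0.062 -0.05  -0.037 -0.023 -0.018]
```

The fingertips rode up onto the lid's edge with the lid at about 1.66 rad. I'll back off and push again from lower down the face.

Call:
{"api": "servo_tool", "payload": {
  "steps": [
    [0,0,-0.15,0,0,0,1],
    [-0.05,0,-0.2,0,0,0,1],
    [-0.25,0,-0.2,0,0,0,1],
    [-0.45,0,-0.2,0,0,0,1],
    [-0.45,0,-0.1,0,0,0,1],
    [-0.45,0,0.1,0,0,0,1],
    [-0.45,0,0.16,0,0,0,1],
    [-0.45,0,0.16,0,0,0,1],
    [-0.45,0,0.16,0,0,0,1]
  ]
}}

```text
time: 48.2
tcp_pos: [0.4452, -0.4304, 0.2941]
eef_rot: [0.002, 0.696, 0.718, -0.0]
force: [0.1, 0.1, 0.9]
opening: 0.003
grasp_force: 0.0
```

```bash
python3 - <<'E'
from h import *
s=state();p=s['tcp_pos'];H=box(0,-.124);y0=(p[:2]-H)@YD;z0=p[2];print(p,y0,s['force'],(p[:2]-H)@XD)
def P(a,s,n=.044): return np.array([s*np.cos(a)-n*np.sin(a),s*np.sin(a)+n*np.cos(a)])
def tc(a):
    q=P(a,.208); c=P(a,.248)
    return np.array([(c[0] if a>1.57 else q[0])-.011,q[1]+.084])
o=np.array([y0,z0]);
for a in [1.66,1.6,1.5,1.4,1.3,1.2,1.1,1.0,.9,.8,.7,.6,.5,.4,.3,.2,.12,.06,.02,-.02,-.04]:
    v=((tc(a)-o)*[1,-1]/.2).round(3);print(a,tc(a).round(4),v)
    if a in(1.2,.4): o=tc(a)
E
```

```text
[ 0.44522131 -0.43044752  0.29409796] -0.12932702074011043 [0.07681372 0.07459192 0.9357067 ] -0.08022189524061972
1.66 [-0.0769  0.2873] [0.262 0.034]
1.6 [-0.0622  0.2906] [0.336 0.017]
1.5 [-0.0402  0.2946] [ 0.446 -0.002]
1.4 [-0.019   0.2965] [ 0.552 -0.012]
1.3 [0.0022 0.2962] [ 0.658 -0.01 ]
1.2 [0.0234 0.2938] [0.763 0.001]
1.1 [0.0441 0.2893] [0.104 0.022]
1.0 [0.0644 0.2828] [0.205 0.055]
0.9 [0.0838 0.2743] [0.302 0.098]
0.8 [0.1024 0.2639] [0.395 0.15 ]
0.7 [0.1197 0.2517] [0.482 0.211]
0.6 [0.1358 0.2378] [0.562 0.28 ]
0.5 [0.1504 0.2223] [0.635 0.357]
0.4 [0.1634 0.2055] [0.7   0.441]
0.3 [0.1747 0.1875] [0.056 0.09 ]
0.2 [0.1841 0.1684] [0.103 0.185]
0.12 [0.1902 0.1526] [0.134 0.265]
0.06 [0.194  0.1404] [0.153 0.326]
0.02 [0.1961 0.1322] [0.163 0.367]
-0.02 [0.1978 0.1238] [0.172 0.408]
-0.04 [0.1986 0.1196] [0.176 0.429]
```

Call:
{"api": "servo_tool", "payload": {
  "steps": [
    [0.15,0,0,0,0,0,1],
    [0.26,0,0.01,0,0,0,1],
    [0.33,0,0,0,0,0,1],
    [0.38,0,-0.01,0,0,0,1],
    [0.44,0,-0.02,0,0,0,1],
    [0.5,0,-0.025,0,0,0,1],
    [0.55,0,-0.03,0,0,0,1],
    [0.6,0,-0.03,0,0,0,1],
    [0.66,0,-0.03,0,0,0,1],
    [0.71,0,-0.025,0,0,0,1]
  ]
}}

```text
time: 49.2
tcp_pos: [0.4407, -0.2887, 0.2987]
eef_rot: [0.002, 0.696, 0.718, 0.0]
force: [1.2, -3.1, 5.1]
opening: -0.003
grasp_force: 2.6
```

Call:
{"api": "servo_tool", "payload": {
  "steps": [
    [0.05,0,0.005,0,0,0,1],
    [0.1,0,0.018,0,0,0,1],
    [0.15,0,0.03,0,0,0,1],
    [0.2,0,0.05,0,0,0,1],
    [0.2,0,0.05,0,0,0,1]
  ]
}}

```text
time: 49.7
tcp_pos: [0.439, -0.2473, 0.2866]
eef_rot: [-0.0, 0.695, 0.719, 0.0]
force: [0.2, 0.2, 0.5]
opening: -0.001
grasp_force: 0.0
```

```bash
python3 - <<'E'
from h import *
s=state();p=s['tcp_pos'];H=box(0,-.124);print(p,(p[:2]-H)@YD,s['force'])
for n in('side','top'):
    q=shot(n,n+'10.png'); lx,ly,z=lidpts(q)
    for a in np.arange(.11,.26,.02):
        k=(z>a)&(z<a+.02)&(lx>.04)
        if k.sum()>5: print(n,a.round(2),k.sum(),np.percentile(ly[k],[2,25,50,75,98]).round(3))
E
```

```text
[ 0.43899809 -0.24726754  0.28662224] 0.053958574860375634 [0.2460385  0.18632974 0.53766525]
side 0.11 1074 [0.008 0.012 0.014 0.017 0.021]
side 0.13 1109 [0.02  0.023 0.026 0.029 0.032]
side 0.15 1151 [0.031 0.035 0.037 0.04  0.044]
side 0.17 1218 [0.042 0.046 0.049 0.052 0.055]
side 0.19 1210 [0.055 0.058 0.061 0.064 0.067]
side 0.21 1789 [0.066 0.071 0.074 0.098 0.118]
side 0.23 731 [0.077 0.079 0.081 0.086 0.093]
top 0.11 39 [0.013 0.015 0.018 0.021 0.023]
top 0.13 41 [0.021 0.026 0.029 0.032 0.035]
top 0.15 54 [0.034 0.037 0.041 0.043 0.046]
top 0.17 74 [0.047 0.049 0.053 0.055 0.058]
top 0.19 74 [0.058 0.061 0.064 0.067 0.069]
top 0.21 930 [0.073 0.101 0.109 0.116 0.122]
top 0.23 439 [0.082 0.087 0.09  0.094 0.1  ]
```

The lid is at about 1.04 rad and following the fingers well. I'll keep pushing it down.

Call:
{"api": "servo_tool", "payload": {
  "steps": [
    [0.08,0,0.025,0,0,0,1],
    [0.155,0,0.055,0,0,0,1],
    [0.2,0,0.08,0,0,0,1],
    [0.247,0,0.107,0,0,0,1],
    [0.29,0,0.137,0,0,0,1],
    [0.334,0,0.168,0,0,0,1],
    [0.375,0,0.202,0,0,0,1],
    [0.414,0,0.237,0,0,0,1],
    [0.487,0,0.314,0,0,0,1],
    [0.552,0,0.4,0,0,0,1]
  ]
}}

```text
time: 50.8
tcp_pos: [0.4357, -0.1374, 0.206]
eef_rot: [0.0, 0.696, 0.718, 0.001]
force: [-0.4, 0.1, 1.3]
opening: -0.004
grasp_force: 0.7
```

Call:
{"api": "servo_tool", "payload": {
  "steps": [
    [0.03,0,0.045,0,0,0,1],
    [0.056,0,0.09,0,0,0,1],
    [0.08,0,0.135,0,0,0,1],
    [0.103,0,0.185,0,0,0,1],
    [0.12,0,0.225,0,0,0,1],
    [0.134,0,0.265,0,0,0,1],
    [0.145,0,0.295,0,0,0,1],
    [0.153,0,0.325,0,0,0,1],
    [0.153,0,0.325,0,0,0,1]
  ]
}}

```text
time: 51.7
tcp_pos: [0.4347, -0.1079, 0.1415]
eef_rot: [0.0, 0.696, 0.718, 0.0]
force: [-0.7, 0.2, 2.6]
opening: -0.001
grasp_force: 1.0
```

```bash
cat >> h.py <<'E'
def lidang(n):
    q=shot(n);X=cloud(q);d=X[...,:2]-C;bx=d@XD;by=d@YD+.124;z=X[...,2]
    k=(abs(bx)<.12)&(bx>.04)&(by>.03)&(by<.24)&(z>.07)
    A=np.polyfit(by[k],z[k],1);print(n,'slope ang',np.arctan(A[0]).round(4),'z at edge',np.polyval(A,.248).round(4),k.sum())
E
python3 - <<'E'
from h import *
s=state();p=s['tcp_pos'];H=box(0,-.124);print(p,(p[:2]-H)@YD,s['force'])
lidang('top');lidang('side')
E
```

```text
[ 0.43472208 -0.10792398  0.14153229] 0.19336730143967876 [-0.70721592  0.15317499  2.58952922]
top slope ang 0.0641 z at edge 0.1361 3174
side slope ang 0.0633 z at edge 0.1362 6237
```

Call:
{"api": "servo_tool", "payload": {
  "steps": [
    [0.05,0,0.02,0,0,0,1],
    [0.07,0,0.04,0,0,0,1],
    [0.09,0,0.06,0,0,0,1],
    [0.1,0,0.075,0,0,0,1],
    [0.1,0,0.09,0,0,0,1],
    [0.1,0,0.1,0,0,0,1],
    [0.1,0,0.105,0,0,0,1],
    [0.1,0,0.105,0,0,0,1]
  ]
}}

```text
time: 52.6
tcp_pos: [0.4343, -0.0889, 0.1277]
eef_rot: [0.003, 0.696, 0.718, 0.0]
force: [-16.1, -0.7, 38.3]
opening: 0.001
grasp_force: 19.1
```

```bash
python3 - <<'E'
from h import *
s=state();p=s['tcp_pos'];print(p,s['force'])
lidang('top');lidang('side')
E
```

```text
[ 0.43434909 -0.08891214  0.12771093] [-16.1286086   -0.69016046  38.32858789]
top slope ang -0.0021 z at edge 0.1194 3283
side slope ang -0.0031 z at edge 0.1193 5916
```

Call:
{"api": "servo_tool", "payload": {
  "steps": [
    [0,0,-0.1,0,0,0,1],
    [0,0,-0.4,0,0,0,1],
    [0,0,-0.8,0,0,0,1],
    [0,0,-0.8,0,0,0,1],
    [0.5,0,-0.8,0,0,0,1],
    [1,0,-0.8,0,0,0,1],
    [1,0,-0.8,0,0,0,1],
    [1,0,-0.8,0,0,0,1],
    [1,0,-0.8,0,0,0,1]
  ]
}}

```text
time: 53.6
tcp_pos: [0.4263, 0.1176, 0.279]
eef_rot: [-0.002, 0.693, 0.721, -0.0]
force: [-0.4, -1.2, -0.8]
opening: 0.004
grasp_force: 0.0
```

```bash
python3 - <<'E'
from h import *
lidang('top');lidang('side')
p=shot('side','s12.png');q=shot('top')
for n in('top','side'):
    X=cloud(q if n=='top' else p);d=X[...,:2]-C;bx=d@XD;by=d@YD+.124;z=X[...,2]
    k=(abs(bx)<.02)&(by>.2)&(by<.255)&(z>.13)&(z<.2)
    A=np.polyfit(by[k],z[k],1);print('paddle',A[0].round(3),np.polyval(A,.226).round(4))
p0=np.load('top1.npz')
for a in ('rock','jar_a'):
    X=cloud(q);print(a,[X[o['mask']][~np.isnan(X[o['mask']][:,0])].mean(0).round(3) for o in imaging.outline_of(q,a)[:3]])
E
```

```text
top slope ang -0.0023 z at edge 0.1194 3412
side slope ang -0.0027 z at edge 0.1194 5900
paddle -0.003 0.1454
paddle -0.005 0.1453
rock [array([0.75 , 0.079, 0.039])]
jar_a [array([0.734, 0.199, 0.062]), array([ 0.752, -0.073,  0.061])]
```

View pics/s12.png

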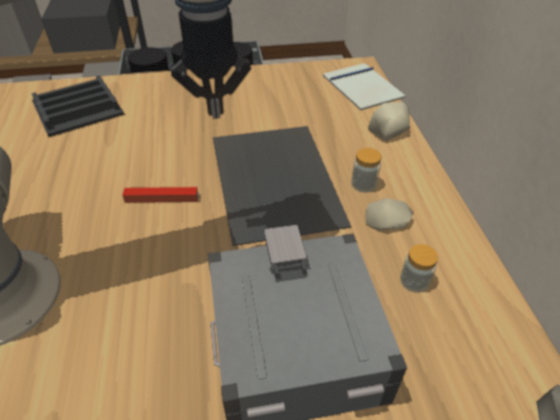

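The lid is shut at (300,320) and the paddle lies flat at (286,245). The plate is empty, and the rock at (388,214) and jars at (366,170) and (420,267) are where they started. I'm handing in the job.

```bash
python3 -c "
from workcell import close_job
print(close_job())"
```

```text
the job is handed in; nothing more can be done
None
```

I stacked all six bars crosswise in three level layers inside the box, shut the lid and handed the job in at about 54 s. The lid reads flat with its paddle flat, but I didn't pull-test the latch; the rock and jars are where they stood.

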